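# Roll the kit carton to the stop and set it in the empty tray

## Task

On this craft-room table, roll the carton that stands on the roller track along the rollers until it rests against the end stop, without lifting it on the way. Then lift it off there and set it down, not drop it, flat and square in the middle of the empty wooden tray, and let go.

Things in the scene. Friction and masses are not known exactly. Their poses are not given: they have to be found in the camera images.
- carton: closed brown cardboard carton on the rollers, 58 mm wide (its x, across the track) x 110 mm long (its y, along the track) x 72 mm tall, a narrow paper tape lengthwise over its top, 0.18 to 0.35 kg. Origin: centre of its underside; z up. Two other cartons, 90 x 90 x 50 and 120 x 170 x 35 mm, stand on the table and are bystanders
- track: level fixed roller track, 420 mm (its y) x 100 mm (its x); steel rollers turn freely between side rails 84 mm apart that stand 8 mm above them. Origin: centre of its underside, on the table; z up, +y runs to the end stop, the -y end is open. Roller tops 60 mm up. A push under 1 N rolls the carton; let go, it coasts a few cm at most. It starts 195 to 275 mm short of its place at the stop
- track_stop (a point): middle of the inner face of the end stop, at roller-top height (200 mm along +y and 60 mm up from the track's origin). The stop is a dark steel bar across the whole track, 12 mm thick, its top 20 mm above the rollers. A carton against it has its centre 55 mm short of this point
- tray: the empty one of two like low wooden trays, fixed, outside 112 mm (its x) x 162 mm (its y), walls 6 mm thick, rim 20 mm up, inside 100 x 150 mm, inner floor 6 mm above the origin. Origin: centre of its underside, on the table; z up. The carton's length goes along the tray's length, either way round. The other tray, some 170 mm away, holds two low paper coils
Things that resemble listed ones, but are neither listed nor needed, are in the scene too. What is shaped like the carton but purple is not meant.

How it is judged:
By the outcome, as a careful person would: the job done as asked, in the order asked, and still so for the second after the job is handed in, with the robot touching nothing.
It also fails if it takes over 56 s, if anything falls off the work surface, if the arm or the gripper's body presses on something with over 40 N, if the wrist force passes 120 N, or if a joint passes its speed limit or range.

## Robot

A 6-joint arm with a two-finger parallel gripper is mounted at the origin on the work surface. World frame = base frame: x ahead of the robot, y to its left, z up, the work surface at z = 0. Lengths are in m, angles in rad, forces in N, time in s.
With the tool pointing down it reaches from about 0.35 to 0.975 m from the base axis. Payload 4.9 kg.
Tool frame: the origin (TCP) lies on the centre line of the jaws, within the pads' length; the fingertips stand 14 mm ahead of it and the grasp point (between the pads) lies 5 mm behind it; y points along the fingers, z is the direction in which the jaws open and shut, and the axes are right-handed (so a half turn about y gives the same grasp; the last joint's range is limited). The gripper opens to 85 mm and grips with 20 to 120 N. Pads are 22 mm wide; open, the fingers measure 114 mm over their backs; the gripper's body (76 mm by 85 mm) begins 54 mm behind the grasp point. The pads swing forward as they close: fully open they stand 13 mm farther back than shut.
Start: joints at [1.15, 0.053, 1.613, -0, 1.476, -0.119], TCP at [0.186, 0.597, 0.245] pointing down, gripper open.
Joint ranges: [-3.01, 3.01], [-1.01, 2.22], [0.06, 2.58], [-1.02, 4.17], [0.09, 2.62], [-3.14, 3.14]. Speed limits (rad/s): [2.57, 2.57, 3.14, 3.14, 3.14, 3.14].

## Interface

Orientations are given as a rotation vector (axis times angle).
In Python, from station import ctrl gives the robot as it stands.
- The arm moves only by the tool servo_tool, never from a script. Its arguments are lists of equal length, an entry for each row: "delta_pos": the shift along the tool's x, y, z in m, a list of three; "dr": the turn, a rotation vector about the tool's x, y, z in degrees, a list of three; "grip": the opening, from 0 (shut) to 1 (fully open). In form: {"delta_pos": [[x, y, z], ...], "dr": [[rx, ry, rz], ...], "grip": [grip, ...]}. A call has 1 to 5 rows; each row shifts and turns the pose as measured when the row begins, along the tool's axes as they then stand; what a row does not reach is not made up. A row lasts 1/8 s, in which the tool goes at most 62.5 mm and 10.7 degrees, less where a joint would pass 70% of its speed; a pose out of reach is approached as far as the arm can. A call is refused whole if a number of a shift passes 0.0625 or a number of a turn 10.7, either way. A call with a gripper value outside its range is refused whole. The fingers move at their own pace and stop on an object; "grip_force" is the grip in N (left out, the last holds). Time passes only in rows, so rows that do not move let the fingers close. It gives the time, the measured TCP pose, the force and the opening at its end, in the units of the state.
- ctrl.get_obs(): the state, without advancing time (a new reading comes with each control period).
- ctrl.get_image(name): name is "scene" or "side" or "wrist"; returns the picture (400x640x3 uint8, red, green, blue); there is no depth.
- ctrl.camera_params(name): a dict with "fovy" (degrees; the focal length in pixels is half the picture's height over the tangent of half this angle, whatever the lens; pixels are square), "cx", "cy" (the principal point, pixels), "eye" and "rotation" of the camera in the world. Camera axes: x right, y down, z forward; pixel columns grow to the right and rows downward; lengths in m; the calibration is good to about 2 mm. The wrist camera is an equidistant fisheye: a pixel r from the principal point sees the ray r / f radians off the axis. A picture is of the moment at which its call begins: read the wrist's pose just before it. camera_params takes no time and is no camera call; for the wrist camera it gives the pose at the moment of the call.
- ctrl.finish_job(): hands the job in, once; it reports no verdict.
Trained networks look in the newest picture that a camera, given by its name, has taken for a name from the list of things; names that differ only in an ending like _2 or _b are one class to them, and where a whole thing is asked for, a point or a joint stands for the part that bears it (a point fixed in the world has none). Each returns a list of dicts, best first, with "score" (0 to 1); they miss things now and then, are a little off and sometimes report something else, mostly with a low value. They report only what shows in the picture. A call takes as long as a camera call. They do not tell look-alikes from the thing itself.
- ctrl.masks_of(camera, label): "pixels" (400x640 bool, what is visible of it) and "extent" ([left, top, right, bottom] in pixels, round what is visible of it).
The state is a dict: "t": time; "q": joint angles; "dq": joint speeds; "effort": joint torques, N m; "tool_pos": TCP position; "tool_rot": TCP orientation; "contact_force": force on the tool from outside, world axes, zero at the start; "wrist_torque": the same for the moment, N m; "opening": finger opening in m.
Only numpy, scipy, OpenCV 4.12 (cv2) and the standard library are available. Lean on these libraries where they do the work, as an engineer would, in place of code of your own. Each camera call takes 0.05 s, during which the arm holds its last target.

## Working session

There is one attempt and no reset: what is moved stays moved. The work goes in short steps, Python scripts to look and compute and a tool call to move; the robot and the scene stay as the last step left them, time stands still between calls to the robot, and variables do not carry over. Pictures are saved under pics/ and viewed, and the job is handed in when it is done.

Besides the shell and the picture viewer there is one more tool, called as name(argument=value, ...), one argument or row to a line, values as JSON. servo_tool: Moves the arm, as the interface text tells. Its arguments: {"type":"object","properties":{"delta_pos":{"type":"array","items":{"type":"array","items":{"type":"number"}}},"dr":{"type":"array","items":{"type":"array","items":{"type":"number"}}},"grip":{"type":"array","items":{"type":"number"}},"grip_force":{"type":"number"}},"required":["delta_pos","dr","grip"]}

```bash
mkdir -p pics; ls
python3 - <<'E'
from station import ctrl
import cv2, json
o=ctrl.get_obs(); print({k:o[k] for k in ("t","tool_pos","tool_rot","contact_force","opening")})
for n in ("scene","side","wrist"):
    p=ctrl.camera_params(n); print(n,p)
    im=ctrl.get_image(n); cv2.imwrite(f"pics/{n}0.png",im[:,:,::-1])
    for l in ("carton","track","tray","track_stop"):
        try:
            for d in ctrl.masks_of(n,l)[:4]: print(n,l,round(d["score"],2),d["extent"])
        except Exception as e: print(n,l,e)
print(ctrl.get_obs()["t"])
E
```

```text
pics
{'t': 0.0, 'tool_pos': array([0.18554359, 0.59619459, 0.24405411]), 'tool_rot': array([-1.55979229,  0.23733935, -0.23652186]), 'contact_force': array([ 0.16174127, -0.30979542, -0.29575955]), 'opening': 0.08527052105446109}
scene {'fovy': 49.447218333461514, 'cx': 317.96885316940217, 'cy': 198.46926214384888, 'eye': array([ 1.13273683, -0.64444795,  0.65908351]), 'rotation': array([-1.97966388, -0.93910635,  0.53727906])}
scene carton 0.9 [259.6, 221.6, 321.2, 279.9]
scene carton 0.8 [178.1, 303.2, 253.3, 382.7]
scene carton 0.67 [157.8, 192.4, 205.1, 233.8]
scene carton 0.61 [158.2, 243.6, 224.8, 299.7]
scene track 0.82 [232.0, 192.9, 411.5, 317.9]
scene tray 0.87 [380.1, 168.2, 448.3, 206.5]
scene tray 0.28 [235.9, 191.4, 407.4, 317.8]
scene track_stop 0.73 [234.4, 193.9, 410.2, 315.0]
side {'fovy': 57.85155378131479, 'cx': 324.5168756876451, 'cy': 199.83779467207157, 'eye': array([ 0.15440024, -0.5754769 ,  0.76658998]), 'rotation': array([-2.43685826,  0.58514909, -0.19344331])}
side carton 0.88 [397.9, 187.5, 454.7, 247.3]
side carton 0.8 [299.1, 174.1, 344.1, 228.2]
side carton 0.73 [466.3, 260.6, 539.2, 332.5]
side carton 0.59 [383.8, 288.3, 440.7, 358.6]
side track 0.6 [333.7, 132.1, 468.8, 277.1]
side tray 0.65 [266.6, 102.9, 319.7, 148.9]
side track_stop 0.87 [333.4, 132.5, 470.6, 276.4]
wrist {'fovy': 65.70646984690485, 'cx': 319.8497887708996, 'cy': 199.7084637234689, 'eye': array([0.1064053 , 0.62237296, 0.37390544]), 'rotation': array([2.30738681, 1.69793453, 0.28123847])}
wrist carton 0.71 [44.4, 392.2, 70.9, 397.9]
wrist carton 0.67 [39.9, 332.0, 87.5, 370.3]
wrist carton 0.64 [0.0, 334.2, 38.1, 379.9]
wrist track 0.69 [37.3, 376.5, 83.1, 400.0]
wrist tray 0.88 [158.0, 355.1, 200.1, 381.2]
wrist track_stop 0.81 [39.8, 370.9, 85.4, 400.0]
0.75
```

View pics/scene0.png

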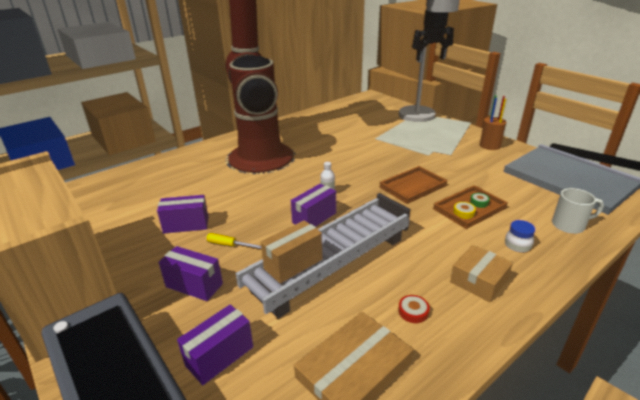

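View pics/side0.png

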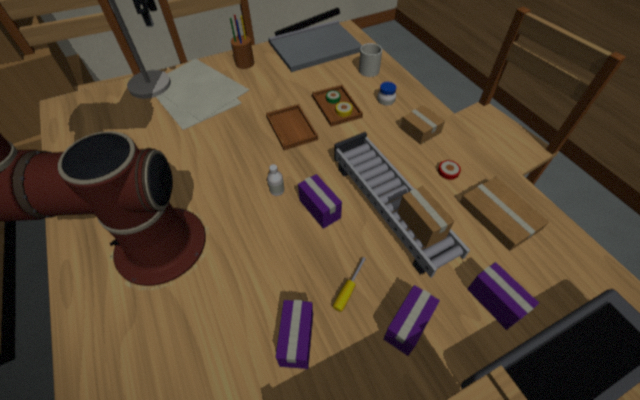

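View pics/wrist0.png

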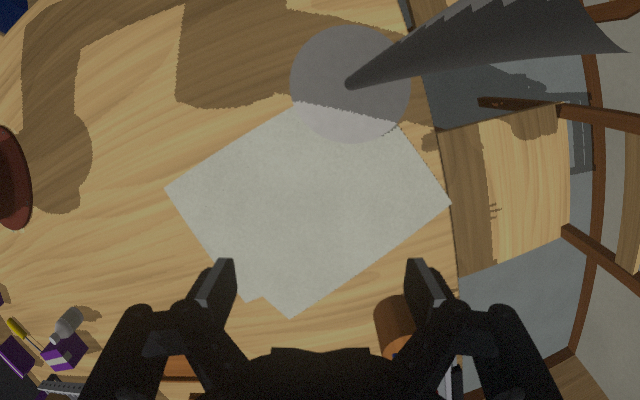

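The scene picture shows the brown carton on the track around (290,248), the stop at the far end around (395,205), the empty tray at (413,184) and the coil tray at (470,205). Next I fit planar poses to the masks in both fixed cameras.

```bash
cat > h.py <<'E'
import numpy as np, cv2
from scipy.spatial.transform import Rotation as R
from scipy.optimize import minimize
def proj(p,P,fish=False):
    Rm=R.from_rotvec(p["rotation"]).as_matrix(); c=(np.asarray(P)-p["eye"])@Rm
    f=200/np.tan(np.radians(p["fovy"])/2)
    if fish:
        r=np.hypot(c[:,0],c[:,1]); th=np.arctan2(r,c[:,2]); k=f*th/np.maximum(r,1e-9)
        return np.c_[p["cx"]+k*c[:,0],p["cy"]+k*c[:,1]]
    return np.c_[p["cx"]+f*c[:,0]/c[:,2],p["cy"]+f*c[:,1]/c[:,2]]
def ray(p,uv,z,fish=False):
    Rm=R.from_rotvec(p["rotation"]).as_matrix(); f=200/np.tan(np.radians(p["fovy"])/2)
    d=np.array([uv[0]-p["cx"],uv[1]-p["cy"]])/f
    if fish:
        th=np.hypot(*d); v=np.r_[d/max(th,1e-9)*np.sin(th),np.cos(th)]
    else: v=np.r_[d,1]
    v=Rm@v; return p["eye"]+v*(z-p["eye"][2])/v[2]
def box(x,y,yaw,w,l,z0,z1,n=1):
    s=np.linspace(-1,1,n+1)
    ring=[(a,-1) for a in s]+[(1,a) for a in s]+[(a,1) for a in -s]+[(-1,a) for a in -s]
    ring=np.array(ring)*[w/2,l/2]
    c,sn=np.cos(yaw),np.sin(yaw); xy=ring@np.array([[c,sn],[-sn,c]])+[x,y]
    return np.vstack([np.c_[xy,np.full(len(xy),z)] for z in (z0,z1)])
S=8
def sil(p,P,fish=False):
    uv=proj(p,P,fish); h=cv2.convexHull(uv.astype(np.float32))
    m=np.zeros((400*2,640*2),np.uint8); cv2.fillPoly(m,[np.round((h*2+.5)*16).astype(np.int32)],1,shift=4); return m
def fit(views,dims,x0,parts=None):
    # views: list of (params, mask, fish)
    ms=[cv2.resize(m.astype(np.uint8),(1280,800),interpolation=cv2.INTER_NEAREST) for _,m,_ in views]
    def cost(v):
        t=0
        for (p,_,f),m in zip(views,ms):
            s=np.zeros_like(m)
            for d in dims:
                dx=d[4] if len(d)>4 else 0
                x=v[0]-np.sin(v[2])*dx; y=v[1]+np.cos(v[2])*dx
                s|=sil(p,box(x,y,v[2],*d[:4]),f)
            t+=1-(s&m).sum()/(s|m).sum()
        return t
    best=None
    for yw in x0[2]:
        r=minimize(cost,[x0[0],x0[1],yw],method="Nelder-Mead",options=dict(initial_simplex=[[x0[0],x0[1],yw],[x0[0]+.03,x0[1],yw],[x0[0],x0[1]+.03,yw],[x0[0],x0[1],yw+.3]],xatol=1e-4,fatol=1e-5))
        if best is None or r.fun<best.fun: best=r
    return best.x,best.fun
E
python3 - <<'E'
from station import ctrl
from h import *
import pickle
V={}
for n in ("scene","side"):
    p=ctrl.camera_params(n); ctrl.get_image(n)
    V[n]=(p,{l:ctrl.masks_of(n,l) for l in ("carton","track","tray")})
pickle.dump(V,open("v.pkl","wb"))
ps,pd=V["scene"][0],V["side"][0]
def ctr(e): return ((e[0]+e[2])/2,(e[1]+e[3])/2)
for l,z in (("tray",.01),("track",.04),("carton",.096)):
    vs=[]
    for n in V:
        d=V[n][1][l][0]; c=ray(V[n][0],ctr(d["extent"]),z); print(l,n,c[:2],round(d["score"],2),d["extent"]); vs.append((V[n][0],d["pixels"],False))
    dims={"tray":[(.112,.162,0,.02)],"track":[(.1,.42,0,.068),(.1,.012,.02,.08,.206)],"carton":[(.058,.11,.06,.132)]}[l]
    ys=np.arange(0,2 if l=="track" else 1,.25)*np.pi
    for sub in (vs,vs[:1],vs[1:]):
        x,f=fit(sub,dims,(c[0],c[1],ys)); print("  ",np.round(x,4),round(f,3))
print(ctrl.get_obs()["t"])
E
python3 - <<'E'
import cv2
for n,b in (("scene",(150,450,180,330)),("side",(255,480,90,290))):
    im=cv2.imread(f"pics/{n}0.png")[b[2]:b[3],b[0]:b[1]]
    k=min(800/im.shape[1],600/im.shape[0]); cv2.imwrite(f"pics/{n}0z.png",cv2.resize(im,None,fx=k,fy=k,interpolation=cv2.INTER_CUBIC))
E
```

```text
tray scene [0.462499   0.22882015] 0.88 [380.1, 165.6, 447.8, 206.5]
tray side [0.45167543 0.22736923] 0.96 [267.8, 104.8, 317.8, 150.0]
   [0.4502 0.2363 3.0761] 0.087
   [ 0.4495  0.2367 -0.0675] 0.035
   [0.4503 0.238  3.0563] 0.046
track scene [ 0.55875572 -0.18799389] 0.88 [232.3, 194.1, 412.5, 316.6]
track side [ 0.56463778 -0.18199968] 0.94 [331.4, 129.9, 468.7, 276.7]
   [ 0.5552 -0.15    3.1823] 0.679
   [ 0.5489 -0.1484  3.2065] 0.345
   [ 0.557  -0.1489  3.1713] 0.32
carton scene [ 0.28354015 -0.38066104] 0.92 [155.1, 193.4, 209.5, 230.8]
carton side [ 0.37180354 -0.12307107] 0.92 [298.1, 175.2, 342.1, 227.1]
   [ 0.3723 -0.1145  3.1661] 1.19
   [ 0.3718 -0.1231  0.    ] 1.0
   [ 0.3723 -0.1145  3.1661] 0.19
1.15
```

View pics/side0z.png

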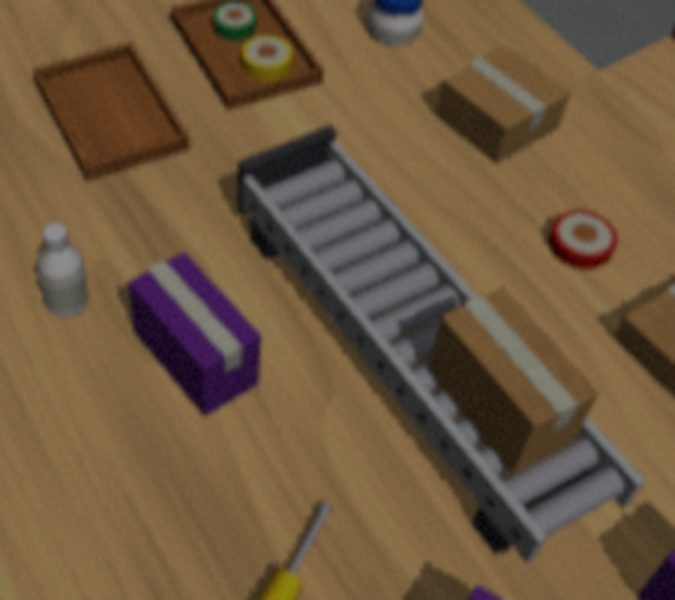

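Run:
```python
from h import *
import pickle
V=pickle.load(open("v.pkl","rb"))
pd=V["side"][0]
for uv,z in (((432.7,272.7),.068),((467.3,252.3),.068),((336,144.3),.08),((366,133.3),.08)): print(ray(pd,uv,z))
vs=[];vt=[]
for n,c in (("scene",(292,250)),("side",(426,217))):
    for d in V[n][1]["carton"]:
        if d["pixels"][c[1],c[0]] : 
            print(n,d["score"],d["extent"]); vs.append((V[n][0],d["pixels"],False)); vt.append((V[n][0],d["pixels"]|V[n][1]["track"][0]["pixels"],False)); break
x0=(.58,-.23,[-.1,.1])
for sub in (vs,vs[:1],vs[1:]):
    x,f=fit(sub,[(.058,.11,.06,.132)],x0); print("carton",np.round(x,4),round(f,3))
for zb in (.03,.035,.04):
  for sub in (vt,vt[:1],vt[1:]):
    x,f=fit(sub,[(.1,.42,zb,.068),(.1,.012,zb,.08,.206),(.058,.11,.06,.132,-.06)],(.555,-.15,[-.05,.05])); print("track",zb,np.round(x,4),round(f,3))
```

```text
[ 0.50745883 -0.37927518  0.068     ]
[ 0.60418247 -0.37438219  0.068     ]
[0.50029977 0.03894143 0.08      ]
[0.59416231 0.03920251 0.08      ]
scene 0.67 [258.2, 220.9, 320.1, 280.3]
side 0.82 [396.1, 188.5, 453.6, 249.6]
carton [ 0.5592 -0.2663  0.0111] 0.112
carton [ 0.5591 -0.2668  0.0577] 0.064
carton [ 0.5595 -0.267   0.0045] 0.038
track 0.03 [ 0.5557 -0.162   0.0427] 0.221
track 0.03 [ 0.5558 -0.1642  0.0397] 0.131
track 0.03 [ 0.5561 -0.1621  0.042 ] 0.087
track 0.035 [ 0.5566 -0.1632  0.0416] 0.229
track 0.035 [ 0.5577 -0.1654  0.0396] 0.128
track 0.035 [ 0.5547 -0.1618  0.0433] 0.089
track 0.04 [ 0.5549 -0.1633  0.0429] 0.27
track 0.04 [ 0.5611 -0.1676  0.0373] 0.14
track 0.04 [ 0.5539 -0.1628  0.043 ] 0.097
```

View pics/scene0z.png

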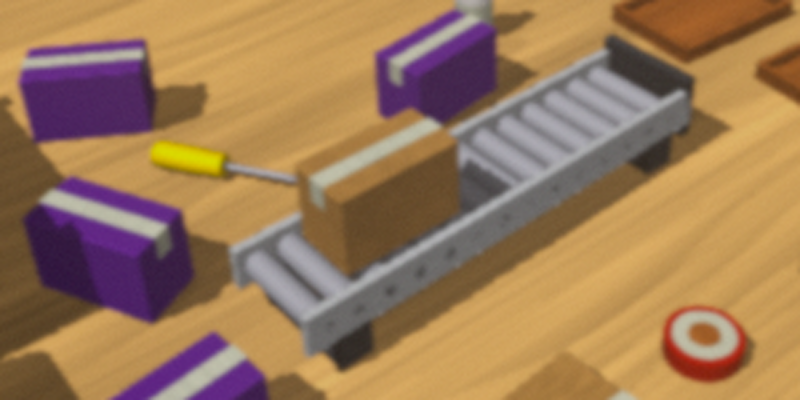

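```bash
cat > go.py <<'E'
import sys; from h import *
from station import ctrl
# usage: go.py x y z yaw  -> delta in present tool frame
o=ctrl.get_obs(); Rm=R.from_rotvec(o["tool_rot"]).as_matrix()
print("t",round(o["t"],2),"pos",np.round(o["tool_pos"],4),"F",np.round(o["contact_force"],1),"open",round(o["opening"],4),"q",np.round(o["q"],2))
print("tool axes in world (cols)\n",np.round(Rm,3))
x,y,z,yaw=map(float,sys.argv[1:5])
d=np.array([x,y,z])-o["tool_pos"]
for s in (1,-1):
    zz=np.array([np.cos(yaw),np.sin(yaw),0])*s; yy=np.array([0,0,-1.]); T=np.c_[np.cross(yy,zz),yy,zz]
    print("dr tool deg",np.round(np.degrees(R.from_matrix(Rm.T@T).as_rotvec()),2), "after-turn delta tool",np.round(T.T@d,4))
print("delta world",np.round(d,4),"now-tool delta",np.round(Rm.T@d,4))
E
python3 go.py .56 -.36 .22 .022
```

```text
t 1.15 pos [0.1857 0.5967 0.2453] F [-0.3  0.5  0.4] open 0.0854 q [ 1.15  0.05  1.61 -0.    1.48 -0.12]
tool axes in world (cols)
 [[ 0.955  0.     0.297]
 [-0.297  0.     0.955]
 [ 0.    -1.     0.   ]]
dr tool deg [-0.   71.45  0.  ] after-turn delta tool [0.9647 0.0253 0.3531]
dr tool deg [   0.   -108.55    0.  ] after-turn delta tool [-0.9647  0.0253 -0.3531]
delta world [ 0.3743 -0.9567 -0.0253] now-tool delta [ 0.6417  0.0253 -0.8023]
```

servo_tool(
  delta_pos=[
    [0.06,0,0],
    [0.06,0,0],
    [0.06,0,0],
    [0.06,0,0],
    [0.06,0,0],
  ],
  dr=[
    [0,10,0],
    [0,10,0],
    [0,10,0],
    [0,10,0],
    [0,10,0],
  ],
  grip=[0.35,0.35,0.35,0.35,0.35],
)

```text
t: 1.78
tool_pos: [0.4195, 0.4173, 0.2454]
tool_rot: [-1.362, 0.927, -0.927]
contact_force: [-0.1, -0.1, 0.8]
opening: 0.03
```

```bash
python3 go.py .56 -.37 .20 .022
```

```text
t 1.77 pos [0.4195 0.4173 0.2454] F [-0.1 -0.1  0.8] open 0.03 q [ 0.66 -0.03  1.69  0.    1.47  0.28]
tool axes in world (cols)
 [[ 0.368  0.001  0.93 ]
 [-0.93   0.002  0.368]
 [-0.002 -1.     0.002]]
dr tool deg [-0.09 20.32 -0.1 ] after-turn delta tool [0.7902 0.0454 0.1232]
dr tool deg [-1.5000e-01 -1.5968e+02  1.2000e-01] after-turn delta tool [-0.7902  0.0454 -0.1232]
delta world [ 0.1405 -0.7873 -0.0454] now-tool delta [ 0.7839  0.044  -0.1591]
```

servo_tool(
  delta_pos=[
    [0.06,0,0],
    [0.061,0,0.012],
    [0.061,0,0.012],
    [0.061,0,0.012],
    [0.061,0,0.012],
  ],
  dr=[
    [0,10.2,0],
    [0,10.1,0],
    [0,0,0],
    [0,0,0],
    [0,0,0],
  ],
  grip=[0.35,0.35,0.35,0.35,0.35],
)

```text
t: 2.4
tool_pos: [0.5042, 0.1184, 0.2459]
tool_rot: [-1.208, 1.2, -1.203]
contact_force: [0.1, 0.2, 1.0]
opening: 0.03
```

```bash
python3 go.py .56 -.37 .20 .022
cat > look.py <<'E'
import sys,cv2
from station import ctrl
for n in sys.argv[2:]:
    cv2.imwrite(f"pics/{n}{sys.argv[1]}.png",ctrl.get_image(n)[:,:,::-1])
E
python3 look.py 1 wrist
```

```text
t 2.4 pos [0.5042 0.1184 0.2459] F [0.1 0.2 1. ] open 0.03 q [ 0.09 -0.21  1.86  0.    1.49  0.08]
tool axes in world (cols)
 [[ 0.009  0.005  1.   ]
 [-1.     0.003  0.009]
 [-0.003 -1.     0.005]]
dr tool deg [-0.28 -0.73 -0.15] after-turn delta tool [0.4895 0.0459 0.045 ]
dr tool deg [  0.23 179.27  -0.44] after-turn delta tool [-0.4895  0.0459 -0.045 ]
delta world [ 0.0558 -0.4884 -0.0459] now-tool delta [0.489  0.0449 0.0511]
```

View pics/wrist1.png

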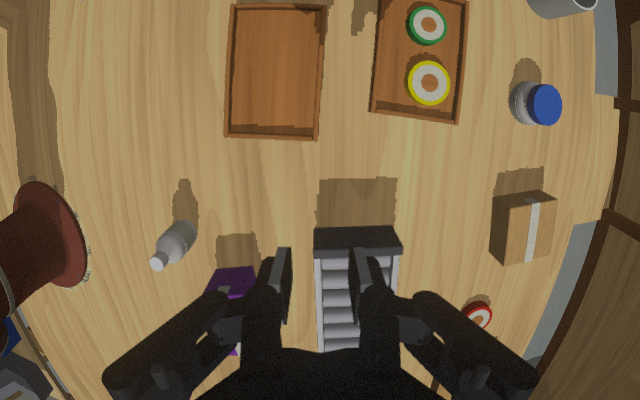

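The wrist view shows the empty tray with corners near (232,3), (327,4), (318,140), (223,136), and the stop bar around (357,240). I measure both from this picture.

```bash
python3 - <<'E'
from station import ctrl
from h import *
p=ctrl.camera_params("wrist")
for uv,z in (((232,3),.02),((327,4),.02),((318,140),.02),((223,136),.02),((313,230),.08),((398,226),.08),((316,250),.068),((400,250),.068)):
    print(uv,np.round(ray(p,uv,z,True),4))
d=ctrl.masks_of("wrist","tray")
for e in d: print(e["score"],e["extent"])
for e in d[:2]:
    c=ray(p,((e["extent"][0]+e["extent"][2])/2,(e["extent"][1]+e["extent"][3])/2),.01,True)
    print(fit([(p,e["pixels"],True)],[(.112,.162,0,.02)],(c[0],c[1],[-.1,.1])))
d=ctrl.masks_of("wrist","track_stop")
for e in d: print(e["score"],e["extent"])
E
python3 - <<'E'
import cv2
im=cv2.imread("pics/wrist1.png")
cv2.imwrite("pics/w1z.png",cv2.resize(im[0:270,210:420],None,fx=2.2,fy=2.2,interpolation=cv2.INTER_CUBIC))
E
```

```text
(232, 3) [0.4052 0.3136 0.02  ]
(327, 4) [0.5142 0.3066 0.02  ]
(318, 140) [0.5044 0.1472 0.02  ]
(223, 136) [0.3923 0.1542 0.02  ]
(313, 230) [0.4993 0.0619 0.08  ]
(398, 226) [0.5894 0.0659 0.08  ]
(316, 250) [0.5023 0.0318 0.068 ]
(400, 250) [0.5985 0.0303 0.068 ]
0.63 [220.0, 3.9, 326.7, 142.1]
(array([ 0.45270113,  0.23038853, -0.0719882 ]), np.float64(0.01904150216294842))
0.67 [312.6, 223.1, 401.7, 351.0]
```

View pics/w1z.png

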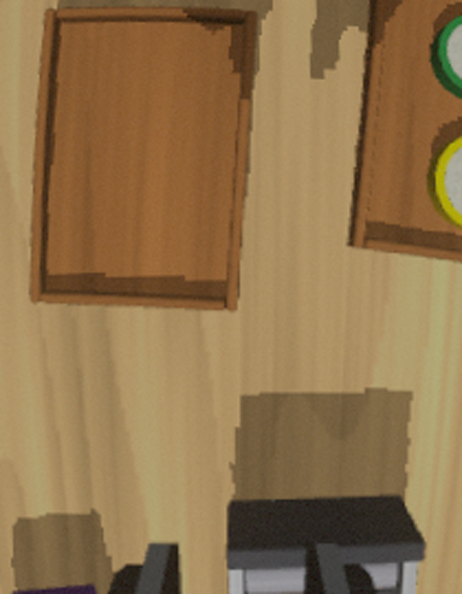

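servo_tool(
  delta_pos=[
    [0.062,0,0.007],
    [0.062,0,0.007],
    [0.062,0,0.007],
    [0.062,0,0.007],
    [0.062,0,0.007],
  ],
  dr=[
    [0,-0.7,0],
    [0,0,0],
    [0,0,0],
    [0,0,0],
    [0,0,0],
  ],
  grip=[0.35,0.35,0.35,0.35,0.35],
)

```text
t: 3.18
tool_pos: [0.5479, -0.1866, 0.2459]
tool_rot: [-1.214, 1.181, -1.184]
contact_force: [0.6, -0.7, 0.7]
opening: 0.0297
```

servo_tool(
  delta_pos=[
    [0.062,0,0.006],
    [0.062,0,0.006],
    [0.055,0,0.004],
    [0,0,0],
  ],
  dr=[
    [0,0,0],
    [0,0,0],
    [0,0,0],
    [0,0,0],
  ],
  grip=[0.35,0.35,0.35,0.35],
)

```text
t: 3.68
tool_pos: [0.5739, -0.3678, 0.2439]
tool_rot: [-1.213, 1.179, -1.181]
contact_force: [0.6, 1.0, -0.3]
opening: 0.0298
```

```bash
python3 go.py .56 -.36 .1 .022; python3 look.py 2 wrist
```

```text
t 3.67 pos [ 0.5739 -0.3678  0.2439] F [ 0.6  1.  -0.3] open 0.0298 q [-0.68  0.18  1.48  0.01  1.48 -0.72]
tool axes in world (cols)
 [[ 0.036  0.01   0.999]
 [-0.999  0.008  0.036]
 [-0.008 -1.     0.01 ]]
dr tool deg [-0.57  0.82 -0.45] after-turn delta tool [-0.0081  0.1439 -0.0137]
dr tool deg [  -0.7  -179.17    0.89] after-turn delta tool [0.0081 0.1439 0.0137]
delta world [-0.0139  0.0078 -0.1439] now-tool delta [-0.0072  0.1438 -0.015 ]
```

View pics/wrist2.png

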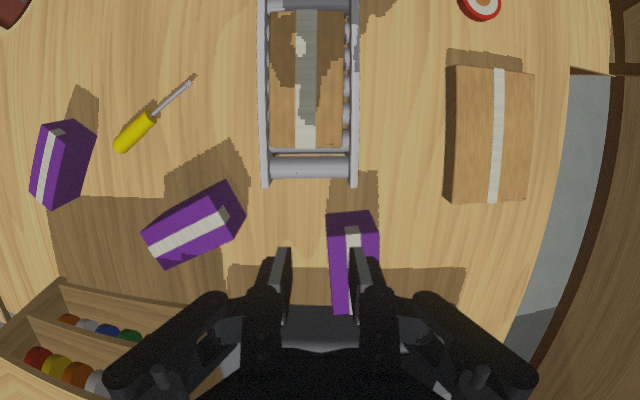

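The carton's top face spans about columns 270–348, down to row 150, the track's rails end at row 187, and a purple carton stands behind the track at (352,240). I measure these.

```bash
python3 - <<'E'
from station import ctrl
from h import *
p=ctrl.camera_params("wrist")
for n,uv,z in (("cartTL",(270,10),.132),("cartTR",(343,10),.132),("cartBR",(343,150),.132),("cartBL",(270,150),.132),("railL",(262,187),.068),("railR",(358,187),.068),("railLf",(258,5),.068),("railRf",(360,5),.068),("purp",(327,230),.072),("purp",(327,210),.072),("purp",(376,210),.072)):
    print(n,uv,np.round(ray(p,uv,z,True),4))
for l,dm in (("carton",[(.058,.11,.06,.132)]),):
  for e in ctrl.masks_of("wrist",l):
    print(l,round(e["score"],2),e["extent"])
    if e["pixels"][80,285]: print(fit([(p,e["pixels"],True)],dm,(.56,-.266,[-.05,.05])))
E
python3 - <<'E'
import cv2
im=cv2.imread("pics/wrist2.png")
cv2.imwrite("pics/w2z.png",cv2.resize(im[0:250,220:420],None,fx=2.4,fy=2.4,interpolation=cv2.INTER_CUBIC))
E
```

```text
cartTL (270, 10) [ 0.5307 -0.2103  0.132 ]
cartTR (343, 10) [ 0.5868 -0.2091  0.132 ]
cartBR (343, 150) [ 0.5916 -0.3208  0.132 ]
cartBL (270, 150) [ 0.5339 -0.3226  0.132 ]
railL (262, 187) [ 0.516  -0.3719  0.068 ]
railR (358, 187) [ 0.6152 -0.3685  0.068 ]
railLf (258, 5) [ 0.5082 -0.1851  0.068 ]
railRf (360, 5) [ 0.6079 -0.1825  0.068 ]
purp (327, 230) [ 0.5852 -0.416   0.072 ]
purp (327, 210) [ 0.5841 -0.3933  0.072 ]
purp (376, 210) [ 0.6357 -0.3917  0.072 ]
carton 0.78 [264.9, 9.3, 344.6, 145.1]
(array([ 0.56021393, -0.26465554,  0.02916139]), np.float64(0.018799536052580668))
carton 0.73 [257.9, 0.0, 361.5, 188.6]
carton 0.62 [137.1, 176.5, 250.2, 271.2]
carton 0.56 [29.6, 117.5, 98.2, 210.3]
carton 0.56 [325.6, 209.8, 382.4, 315.0]
```

View pics/w2z.png

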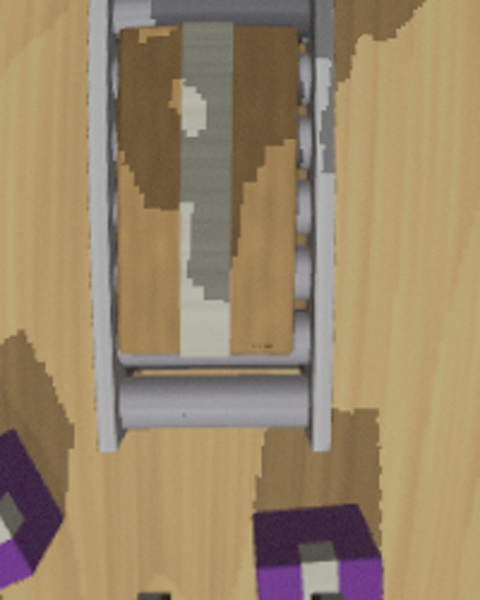

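servo_tool(
  delta_pos=[
    [-0.018,0.03,-0.012],
    [0,0.045,0],
    [0,0.045,0],
    [0,0.025,0],
    [0,0,0],
  ],
  dr=[
    [-0.5,-0.2,-0.45],
    [0,0,0],
    [0,0,0],
    [0,0,0],
    [0,0,0],
  ],
  grip=[0.35,0.35,0.35,0.35,0.35],
)

```text
t: 4.4
tool_pos: [0.5659, -0.3348, 0.0989]
tool_rot: [-1.231, 1.163, -1.17]
contact_force: [-0.4, 1.0, -0.5]
opening: 0.0298
```

```bash
python3 go.py .5625 -.345 .097 .04; python3 look.py 3 wrist
```

```text
t 4.4 pos [ 0.5659 -0.3348  0.0989] F [-0.4  1.  -0.5] open 0.0298 q [-0.65  0.25  1.65  0.    1.24 -0.71]
tool axes in world (cols)
 [[ 0.056  0.006  0.998]
 [-0.998  0.     0.056]
 [ 0.    -1.     0.006]]
dr tool deg [-0.32  0.94  0.01] after-turn delta tool [ 0.0101  0.0019 -0.0038]
dr tool deg [ 1.0000e-02 -1.7906e+02  5.1000e-01] after-turn delta tool [-0.0101  0.0019  0.0038]
delta world [-0.0034 -0.0102 -0.0019] now-tool delta [ 0.01    0.0019 -0.004 ]
```

View pics/wrist3.png

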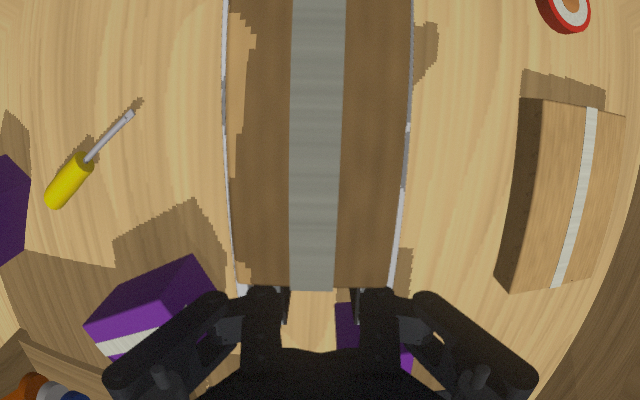

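servo_tool(
  delta_pos=[
    [-0.006,0,-0.003],
    [-0.014,0,0],
    [-0.02,0,0],
    [-0.022,0,0],
    [-0.022,0,0],
  ],
  dr=[
    [-0.3,0.9,0],
    [0,0,0],
    [0,0,0],
    [0,0,0],
    [0,0,0],
  ],
  grip=[0.35,0.35,0.35,0.35,0.35],
)

```text
t: 5.08
tool_pos: [0.5628, -0.2472, 0.1067]
tool_rot: [-1.225, 1.169, -1.19]
contact_force: [1.1, 0.4, -0.4]
opening: 0.0298
```

```bash
python3 go.py .555 -.15 .097 .04; python3 look.py 4 wrist
```

```text
t 5.08 pos [ 0.5628 -0.2472  0.1067] F [ 1.1  0.4 -0.4] open 0.0298 q [-0.53  0.14  1.76 -0.    1.23 -0.57]
tool axes in world (cols)
 [[ 0.04   0.01   0.999]
 [-0.999 -0.006  0.04 ]
 [ 0.007 -1.     0.01 ]]
dr tool deg [-0.58 -0.01  0.39] after-turn delta tool [-0.0974  0.0097 -0.0039]
dr tool deg [ -0.62 179.99  -0.92] after-turn delta tool [0.0974 0.0097 0.0039]
delta world [-0.0078  0.0972 -0.0097] now-tool delta [-0.0975  0.0089 -0.004 ]
```

View pics/wrist4.png

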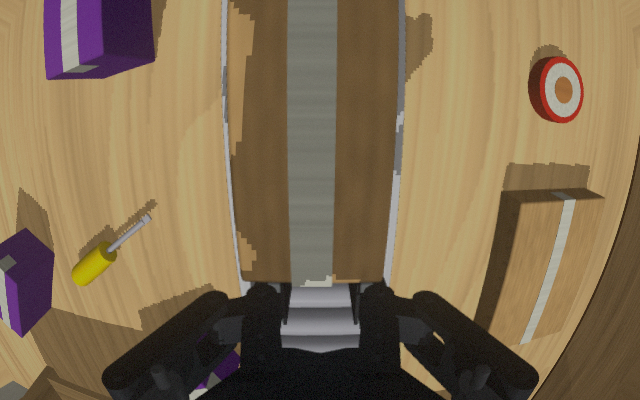

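The carton rolls ahead of the fingers and is straight. I continue, correcting the small upward drift.

servo_tool(
  delta_pos=[
    [-0.02,0.004,-0.003],
    [-0.02,0.004,0],
    [-0.02,0.002,0],
    [-0.02,0.002,0],
    [-0.012,0.001,0],
  ],
  dr=[
    [-0.4,0,0.3],
    [0,0,0],
    [0,0,0],
    [0,0,0],
    [0,0,0],
  ],
  grip=[0.35,0.35,0.35,0.35,0.35],
)

```text
t: 5.75
tool_pos: [0.5577, -0.1471, 0.0963]
tool_rot: [-1.224, 1.171, -1.184]
contact_force: [0.3, 0.4, 0.6]
opening: 0.0301
```

```bash
python3 go.py .552 -.09 .097 .04; python3 look.py 5 wrist side
```

```text
t 5.75 pos [ 0.5577 -0.1471  0.0963] F [0.3 0.4 0.6] open 0.0301 q [-0.39  0.07  1.85  0.    1.21 -0.43]
tool axes in world (cols)
 [[ 0.042  0.009  0.999]
 [-0.999 -0.002  0.042]
 [ 0.003 -1.     0.009]]
dr tool deg [-0.49  0.12  0.15] after-turn delta tool [-0.0573 -0.0007 -0.0035]
dr tool deg [   0.23 -179.88    0.78] after-turn delta tool [ 0.0573 -0.0007  0.0035]
delta world [-0.0057  0.0571  0.0007] now-tool delta [-0.0573 -0.0008 -0.0033]
```

View pics/wrist5.png

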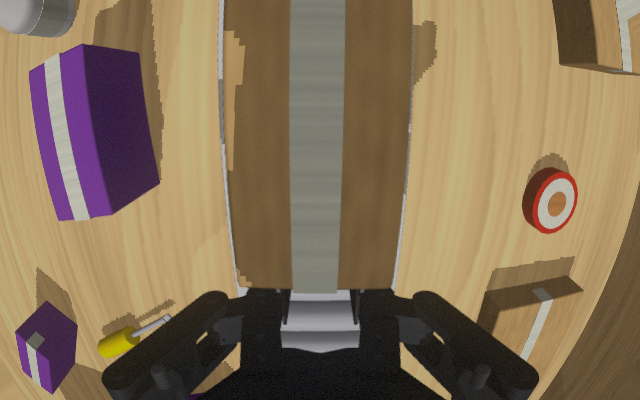

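View pics/side5.png

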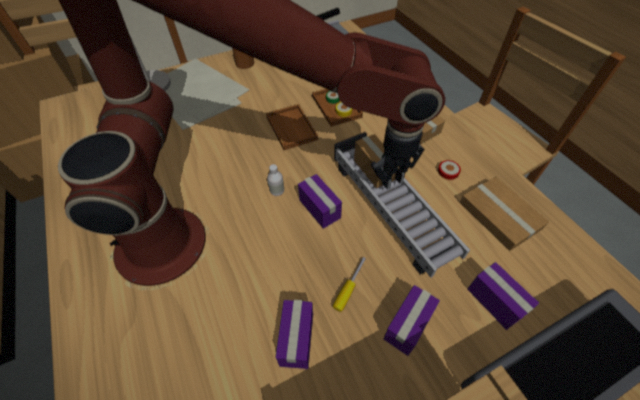

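servo_tool(
  delta_pos=[
    [-0.012,0.001,-0.001],
    [-0.012,0.001,-0.001],
    [-0.01,0.001,0],
    [-0.008,0,0],
    [-0.005,0,0],
  ],
  dr=[
    [-0.4,0,0],
    [0,0,0],
    [0,0,0],
    [0,0,0],
    [0,0,0],
  ],
  grip=[0.35,0.35,0.35,0.35,0.35],
)

```text
t: 6.48
tool_pos: [0.5533, -0.0983, 0.0924]
tool_rot: [-1.23, 1.177, -1.181]
contact_force: [0.1, -0.8, 0.1]
opening: 0.0298
```

servo_tool(
  delta_pos=[
    [-0.004,0,0],
    [-0.003,0,0],
  ],
  dr=[
    [0,0,0],
    [0,0,0],
  ],
  grip=[0.35,0.35],
)

```text
t: 6.72
tool_pos: [0.5531, -0.0908, 0.0925]
tool_rot: [-1.23, 1.177, -1.181]
contact_force: [0.6, -1.2, -1.1]
opening: 0.0302
```

```bash
python3 go.py .552 -.09 .097 .04; python3 look.py 6 side
```

```text
t 6.72 pos [ 0.5531 -0.0908  0.0925] F [ 0.6 -1.2 -1.1] open 0.0302 q [-0.29  0.04  1.89 -0.    1.21 -0.33]
tool axes in world (cols)
 [[ 0.041  0.001  0.999]
 [-0.999 -0.003  0.041]
 [ 0.003 -1.     0.   ]]
dr tool deg [-0.02  0.08  0.17] after-turn delta tool [-0.0009 -0.0045 -0.0011]
dr tool deg [ 2.7000e-01 -1.7992e+02  4.0000e-02] after-turn delta tool [ 0.0009 -0.0045  0.0011]
delta world [-0.0011  0.0008  0.0045] now-tool delta [-0.0008 -0.0045 -0.0011]
```

View pics/side6.png

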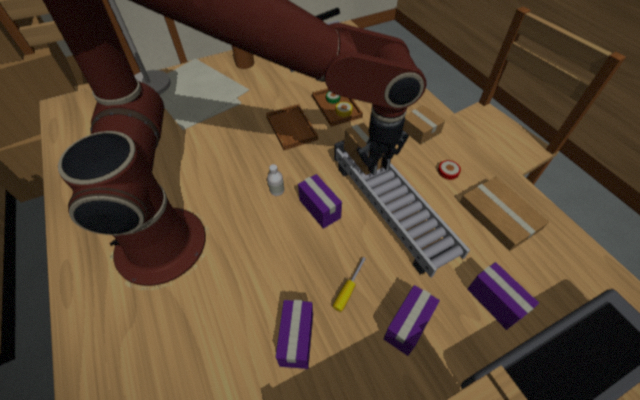

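servo_tool(
  delta_pos=[
    [-0.004,-0.002,0],
    [-0.004,0,0],
  ],
  dr=[
    [0,0,0],
    [0,0,0],
  ],
  grip=[0.35,0.35],
)

```text
t: 7.02
tool_pos: [0.5538, -0.087, 0.0965]
tool_rot: [-1.237, 1.17, -1.189]
contact_force: [-2.5, -16.5, 5.7]
opening: 0.0297
```

servo_tool(
  delta_pos=[
    [-0.003,0,0],
    [-0.002,0,0],
  ],
  dr=[
    [0,0,0],
    [0,0,0],
  ],
  grip=[0.35,0.35],
)

```text
t: 7.28
tool_pos: [0.5544, -0.0861, 0.0988]
tool_rot: [-1.242, 1.164, -1.196]
contact_force: [-1.9, -5.1, 1.4]
opening: 0.0298
```

Contact force of about 16 N along -y shows that the carton is against the stop. I back off and look from above.

servo_tool(
  delta_pos=[
    [0.015,0,0],
    [0.02,-0.03,0],
    [0.03,-0.055,0],
    [0.03,-0.05,0],
    [0,0,0],
  ],
  dr=[
    [0,0,0],
    [0,0,0],
    [0,0,0],
    [0,0,0],
    [0,0,0],
  ],
  grip=[0.35,0.35,0.6,1,1],
)

```text
t: 7.9
tool_pos: [0.5572, -0.1831, 0.239]
tool_rot: [-1.242, 1.167, -1.195]
contact_force: [0.8, 0.2, 0.8]
opening: 0.0819
```

```bash
python3 go.py .55 -.021 .1 .04; python3 look.py 7 wrist side
python3 - <<'E'
from station import ctrl
from h import *
p=ctrl.camera_params("wrist")
for l,dm in (("carton",[(.058,.11,.06,.132)]),("tray",[(.112,.162,0,.02)])):
  for e in ctrl.masks_of("wrist",l):
    ex=e["extent"]; c=ray(p,((ex[0]+ex[2])/2,(ex[1]+ex[3])/2),.1,True)
    print(l,round(e["score"],2),ex,np.round(c[:2],3))
    if l=="tray": c=(.453,.232)
    if abs(c[0]-.555)<.05 and abs(c[1]+.03)<.06 or l=="tray": print(fit([(p,e["pixels"],True)],dm,(c[0],c[1],[-.05,.05])))
E
```

```text
t 7.9 pos [ 0.5572 -0.1831  0.239 ] F [0.8 0.2 0.8] open 0.0819 q [-0.44 -0.04  1.72 -0.02  1.45 -0.48]
tool axes in world (cols)
 [[ 0.041  0.003  0.999]
 [-0.999 -0.021  0.041]
 [ 0.021 -1.     0.002]]
dr tool deg [-0.12  0.08  1.21] after-turn delta tool [-0.1622  0.139  -0.0007]
dr tool deg [   1.89 -179.91    0.19] after-turn delta tool [0.1622 0.139  0.0007]
delta world [-0.0072  0.1621 -0.139 ] now-tool delta [-0.1651  0.1356 -0.0008]
carton 0.88 [280.8, 0.0, 361.6, 70.5] [ 0.549 -0.045]
(array([ 0.54815812, -0.01879892,  0.03840672]), np.float64(0.023567266718845126))
carton 0.82 [65.6, 229.4, 123.1, 315.2] [ 0.274 -0.298]
carton 0.71 [226.4, 294.2, 269.0, 357.0] [ 0.478 -0.345]
carton 0.59 [331.9, 320.3, 374.3, 353.5] [ 0.6   -0.355]
```

View pics/wrist7.png

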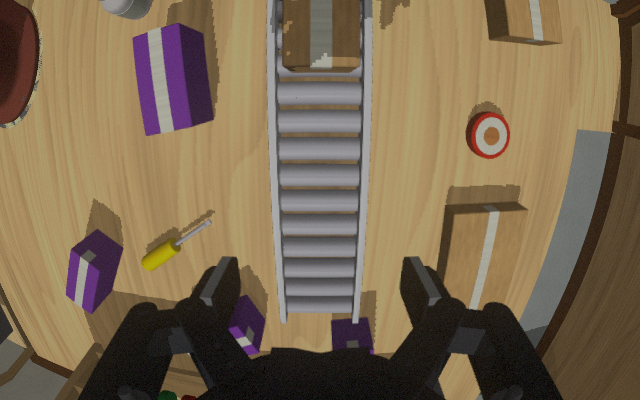

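View pics/side7.png

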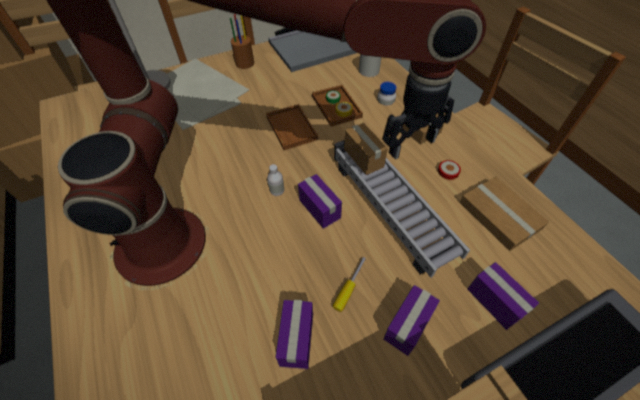

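```bash
python3 - <<'E'
import cv2
im=cv2.imread("pics/side7.png")
cv2.imwrite("pics/s7z.png",cv2.resize(im[105:205,300:420],None,fx=6,fy=6,interpolation=cv2.INTER_CUBIC))
E
python3 - <<'E'
from station import ctrl
from h import *
p=ctrl.camera_params("side"); 
for e in ctrl.masks_of("side","carton"):
    if e["pixels"][148,360]: print(e["extent"],fit([(p,e["pixels"],False)],[(.058,.11,.06,.132)],(.55,-.02,[-.05,.05])))
E
```

```text
[341.8, 126.7, 387.5, 174.0] (array([ 0.55237369, -0.02012085, -0.01664325]), np.float64(0.07907875664358188))
```

View pics/s7z.png

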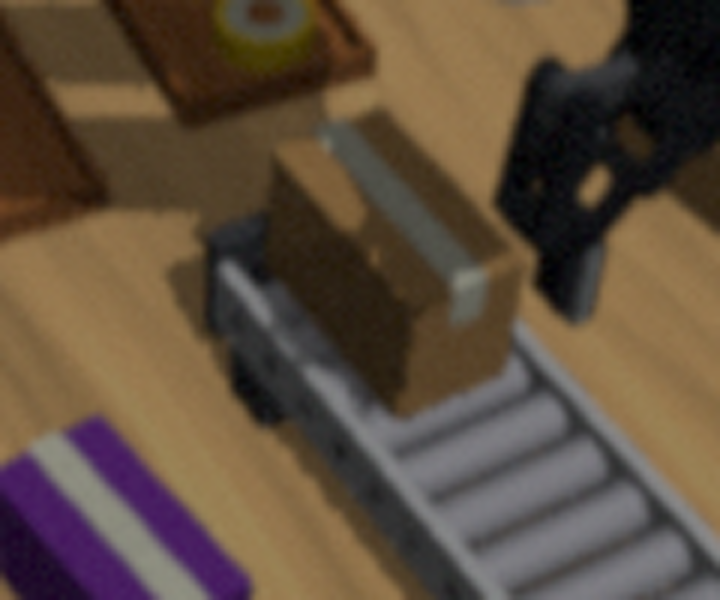

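servo_tool(
  delta_pos=[
    [-0.05,0,0],
    [-0.055,0,0],
    [-0.045,0,0],
    [-0.01,0,0],
    [0,0,0],
  ],
  dr=[
    [0,0,1.2],
    [0,0,0],
    [0,0,0],
    [0,0,0],
    [0,0,0],
  ],
  grip=[1,1,1,1,1],
)

```text
t: 8.78
tool_pos: [0.5425, -0.0123, 0.2215]
tool_rot: [-1.241, 1.197, -1.155]
contact_force: [-0.2, 0.2, -0.5]
opening: 0.0853
```

```bash
python3 go.py .55 -.02 .1 .04; python3 look.py 8 wrist
python3 - <<'E'
from station import ctrl
from h import *
p=ctrl.camera_params("wrist")
for l,dm in (("carton",[(.058,.11,.06,.132)]),("tray",[(.112,.162,0,.02)])):
  for e in ctrl.masks_of("wrist",l):
    ex=e["extent"]; c=ray(p,((ex[0]+ex[2])/2,(ex[1]+ex[3])/2),.1,True)
    print(l,round(e["score"],2),ex,np.round(c[:2],3))
    if l=="tray": c=(.453,.232)
    if abs(c[0]-.555)<.05 and abs(c[1]+.03)<.06 or l=="tray": print(fit([(p,e["pixels"],True)],dm,(c[0],c[1],[-.05,.05])))
E
```

```text
t 8.78 pos [ 0.5425 -0.0123  0.2215] F [-0.2  0.2 -0.5] open 0.0853 q [-0.16 -0.11  1.81  0.01  1.47 -0.21]
tool axes in world (cols)
 [[ 0.047 -0.025  0.999]
 [-0.999  0.01   0.047]
 [-0.011 -1.    -0.024]]
dr tool deg [ 1.39  0.39 -0.64] after-turn delta tool [0.0079 0.1215 0.0072]
dr tool deg [  -1.01 -179.59   -2.17] after-turn delta tool [-0.0079  0.1215 -0.0072]
delta world [ 0.0075 -0.0077 -0.1215] now-tool delta [0.0094 0.1212 0.0101]
carton 0.92 [293.5, 138.4, 376.4, 285.2] [ 0.553 -0.023]
(array([ 0.55135598, -0.02260588,  0.03746613]), np.float64(0.022429517151983713))
carton 0.78 [148.6, 176.6, 232.0, 287.1] [ 0.417 -0.051]
tray 0.92 [194.7, 0.6, 299.4, 28.7] [0.473 0.143]
(array([ 0.44939431,  0.23944437, -0.04847841]), np.float64(0.0306251125923257))
```

View pics/wrist8.png

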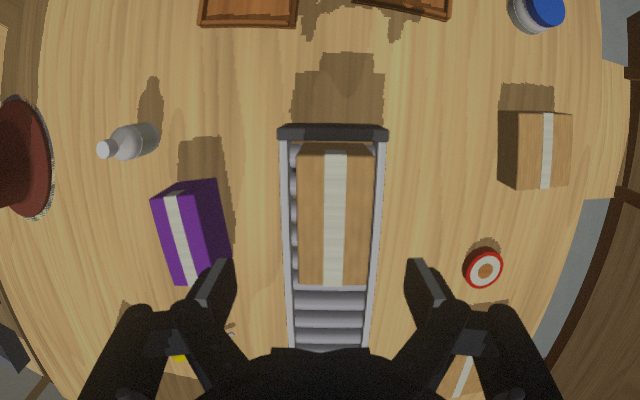

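Run:
```python
from station import ctrl
from h import *
import cv2
p=ctrl.camera_params("wrist"); print(p["eye"])
for uv,z in (((335,124),.08),((335,137),.08),((335,141),.08),((335,143),.132),((335,286),.132),((297,200),.132),((373,200),.132)): print(uv,z,np.round(ray(p,uv,z,True),4))
im=cv2.imread("pics/wrist8.png")
cv2.imwrite("pics/w8z.png",cv2.resize(im[110:170,270:400],None,fx=6,fy=6,interpolation=cv2.INTER_CUBIC))
```

```text
[0.54209987 0.06869697 0.35168625]
(335, 124) 0.08 [0.5499 0.0497 0.08  ]
(335, 137) 0.08 [0.5505 0.0382 0.08  ]
(335, 141) 0.08 [0.5507 0.0346 0.08  ]
(335, 143) 0.132 [0.5491 0.0397 0.132 ]
(335, 286) 0.132 [ 0.5564 -0.0793  0.132 ]
(297, 200) 0.132 [ 0.5231 -0.0044  0.132 ]
(373, 200) 0.132 [ 0.5801 -0.0014  0.132 ]
```

View pics/w8z.png

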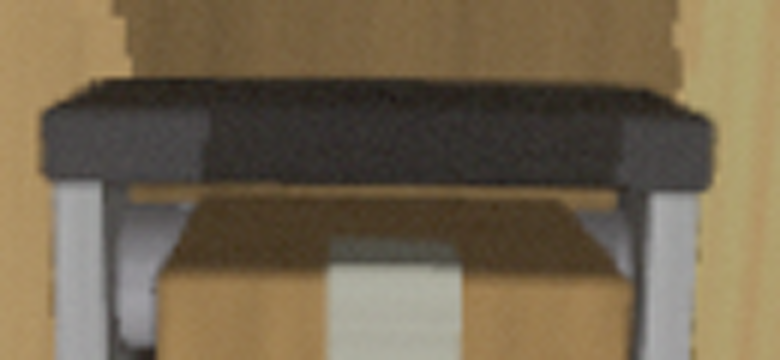

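The zoom shows a thin gap of about 3–5 mm between the stop bar and the carton, so it rolled back slightly when I let go. I will push again gently and retreat slowly.

servo_tool(
  delta_pos=[
    [0.045,0,0.011],
    [0.045,0,0],
    [0.008,0.035,0],
    [0,0.045,0],
    [0,0.035,0],
  ],
  dr=[
    [1.4,0.4,-0.6],
    [0,0,0],
    [0,0,0],
    [0,0,0],
    [0,0,0],
  ],
  grip=[0.35,0.35,0.35,0.35,0.35],
)

```text
t: 9.55
tool_pos: [0.5622, -0.1229, 0.1088]
tool_rot: [-1.217, 1.177, -1.198]
contact_force: [-0.3, -0.4, -0.4]
opening: 0.03
```

```bash
python3 go.py .553 -.105 .097 .04; python3 look.py 9 wrist
```

```text
t 9.55 pos [ 0.5622 -0.1229  0.1088] F [-0.3 -0.4 -0.4] open 0.03 q [-0.34  0.05  1.85 -0.    1.22 -0.37]
tool axes in world (cols)
 [[ 0.028  0.013  1.   ]
 [-1.    -0.005  0.028]
 [ 0.005 -1.     0.013]]
dr tool deg [-0.72 -0.67  0.31] after-turn delta tool [-0.0182  0.0118 -0.0085]
dr tool deg [ -0.49 179.32  -1.13] after-turn delta tool [0.0182 0.0118 0.0085]
delta world [-0.0092  0.0179 -0.0118] now-tool delta [-0.0182  0.0116 -0.0088]
```

View pics/wrist9.png

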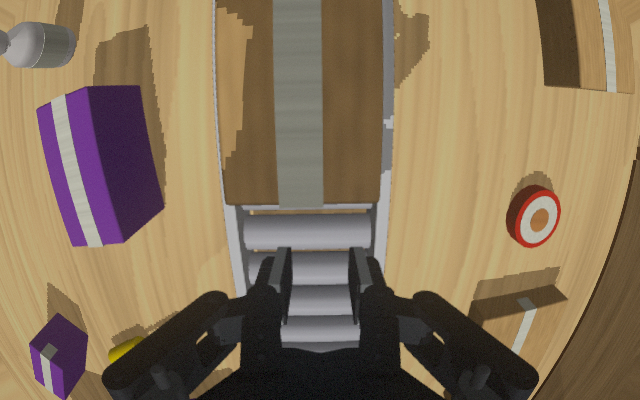

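servo_tool(
  delta_pos=[
    [-0.01,0.008,-0.008],
    [-0.01,0.003,0],
    [-0.006,0,0],
    [-0.004,0,0],
    [-0.003,0,0],
  ],
  dr=[
    [-0.7,-0.6,0.3],
    [0,0,0],
    [0,0,0],
    [0,0,0],
    [0,0,0],
  ],
  grip=[0.35,0.35,0.35,0.35,0.35],
)

```text
t: 10.22
tool_pos: [0.5517, -0.0888, 0.0963]
tool_rot: [-1.228, 1.184, -1.179]
contact_force: [-0.6, -0.2, 0.1]
opening: 0.0301
```

servo_tool(
  delta_pos=[
    [-0.003,0,0],
  ],
  dr=[
    [0,0,0],
  ],
  grip=[0.35],
)

```text
t: 10.35
tool_pos: [0.5521, -0.0877, 0.0976]
tool_rot: [-1.232, 1.179, -1.183]
contact_force: [-2.1, -11.3, 3.3]
opening: 0.0297
```

servo_tool(
  delta_pos=[
    [0,0,0],
    [0.001,0,0],
    [0.001,0,0],
    [0.002,0,0],
    [0.003,0,0],
  ],
  dr=[
    [0,0,0],
    [0,0,0],
    [0,0,0],
    [0,0,0],
    [0,0,0],
  ],
  grip=[0.35,0.35,0.35,0.35,0.35],
)

```text
t: 10.98
tool_pos: [0.5529, -0.0946, 0.0983]
tool_rot: [-1.231, 1.179, -1.183]
contact_force: [-0.1, -0.8, -1.3]
opening: 0.0296
```

servo_tool(
  delta_pos=[
    [0.01,0,0],
    [0.01,-0.03,0],
    [0,-0.05,0],
    [-0.04,-0.04,0],
    [-0.045,0,0],
  ],
  dr=[
    [0,0,0],
    [0,0,0],
    [0,0,0],
    [0,0,0],
    [0,0,0],
  ],
  grip=[0.35,0.35,0.6,1,1],
)

```text
t: 11.6
tool_pos: [0.5505, -0.0329, 0.221]
tool_rot: [-1.228, 1.185, -1.187]
contact_force: [0.1, 0.4, -0.3]
opening: 0.0821
```

```bash
python3 go.py .551 -.02 .1 .04; python3 look.py 10 wrist
python3 - <<'E'
import cv2
im=cv2.imread("pics/wrist10.png")
cv2.imwrite("pics/w10z.png",cv2.resize(im[0:300,240:440],None,fx=2,fy=2,interpolation=cv2.INTER_CUBIC))
E
```

```text
t 11.6 pos [ 0.5505 -0.0329  0.221 ] F [ 0.1  0.4 -0.3] open 0.0821 q [-0.19 -0.11  1.81 -0.    1.44 -0.22]
tool axes in world (cols)
 [[ 0.032 -0.002  0.999]
 [-0.999 -0.003  0.032]
 [ 0.003 -1.    -0.002]]
dr tool deg [ 0.1  -0.46  0.17] after-turn delta tool [-0.0129  0.121   0.001 ]
dr tool deg [-2.6000e-01  1.7954e+02  1.6000e-01] after-turn delta tool [ 0.0129  0.121  -0.001 ]
delta world [ 0.0005  0.0129 -0.121 ] now-tool delta [-0.0132  0.121   0.0012]
```

View pics/w10z.png

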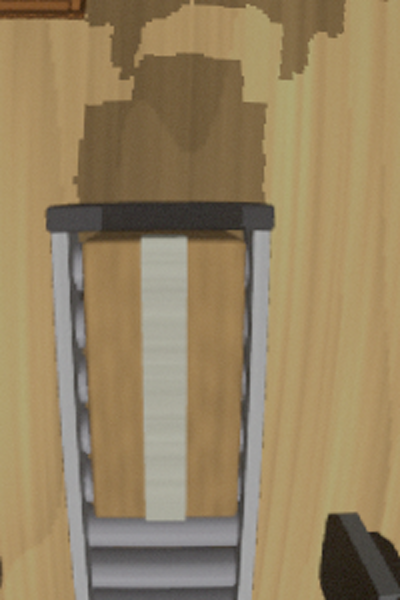

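No gap shows now: the carton touches the stop bar (zoom row 232). I measure it once more and then grasp.

Run:
```python
from station import ctrl
from h import *
p=ctrl.camera_params("wrist")
for e in ctrl.masks_of("wrist","carton"):
    ex=e["extent"]
    if e["pixels"][200,315]: print(ex,fit([(p,e["pixels"],True)],[(.058,.11,.06,.132)],(.55,-.02,[-.05,.05])))
for uv,z in (((283,119),.132),((361,118),.132),((358,259),.132),((288,259),.132),((320,115),.08)): print(np.round(ray(p,uv,z,True),4))
```

```text
[279.9, 113.8, 367.0, 257.2] (array([ 0.54958931, -0.01383727,  0.04453594]), np.float64(0.04118330738360998))
[0.5205 0.0409 0.132 ]
[0.5746 0.0437 0.132 ]
[ 0.5805 -0.0661  0.132 ]
[ 0.5245 -0.0682  0.132 ]
[0.5459 0.0417 0.08  ]
```

servo_tool(
  delta_pos=[
    [-0.018,0.03,0],
    [0,0.04,0],
    [0,0.03,0],
    [0,0.018,0],
    [0,0,0],
  ],
  dr=[
    [0,-0.5,0],
    [0,0,0],
    [0,0,0],
    [0,0,0],
    [0,0,0],
  ],
  grip=[1,1,1,1,1],
)

```text
t: 12.32
tool_pos: [0.5478, -0.0151, 0.0964]
tool_rot: [-1.237, 1.179, -1.174]
contact_force: [-0.0, 0.1, -0.1]
opening: 0.0856
```

```bash
python3 go.py .55 -.014 .1 .04; python3 look.py 11 wrist
```

```text
t 12.32 pos [ 0.5478 -0.0151  0.0964] F [-0.   0.1 -0.1] open 0.0856 q [-0.16  0.02  1.91 -0.    1.22 -0.21]
tool axes in world (cols)
 [[ 0.046 -0.006  0.999]
 [-0.999 -0.003  0.046]
 [ 0.002 -1.    -0.007]]
dr tool deg [0.37 0.36 0.14] after-turn delta tool [-0.001  -0.0036  0.0023]
dr tool deg [   0.22 -179.64   -0.58] after-turn delta tool [ 0.001  -0.0036 -0.0023]
delta world [0.0022 0.0011 0.0036] now-tool delta [-0.001  -0.0036  0.0023]
```

View pics/wrist11.png

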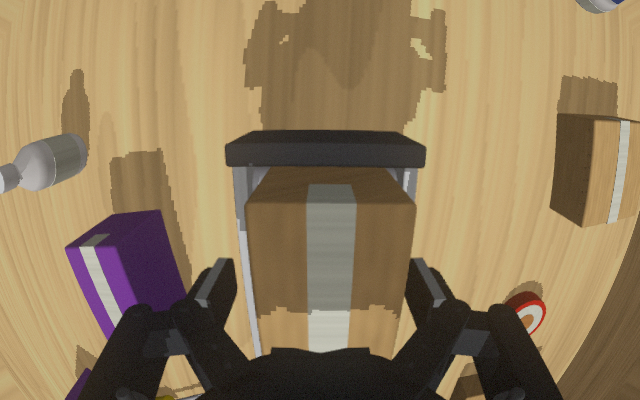

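servo_tool(
  delta_pos=[
    [0,-0.005,0.002],
    [0,0,0],
    [0,0,0],
    [0,0,0],
    [0,0,0],
  ],
  dr=[
    [0.4,0.3,0.1],
    [0,0,0],
    [0,0,0],
    [0,0,0],
    [0,0,0],
  ],
  grip=[1,0.8,0.7,0.6,0.5],
  grip_force=35,
)

```text
t: 13.0
tool_pos: [0.5533, -0.0158, 0.1072]
tool_rot: [-1.223, 1.171, -1.186]
contact_force: [-0.7, -0.1, -1.0]
opening: 0.0575
```

```bash
python3 go.py .55 -.014 .1 .04; python3 look.py 12 wrist
```

```text
t 13.0 pos [ 0.5533 -0.0158  0.1072] F [-0.7 -0.1 -1. ] open 0.0575 q [-0.16  0.    1.9  -0.    1.22 -0.2 ]
tool axes in world (cols)
 [[ 0.04   0.01   0.999]
 [-0.999 -0.002  0.04 ]
 [ 0.003 -1.     0.01 ]]
dr tool deg [-0.57  0.03  0.15] after-turn delta tool [-0.0019  0.0072 -0.0032]
dr tool deg [   0.23 -179.97    0.89] after-turn delta tool [0.0019 0.0072 0.0032]
delta world [-0.0033  0.0018 -0.0072] now-tool delta [-0.002   0.0072 -0.0033]
```

View pics/wrist12.png

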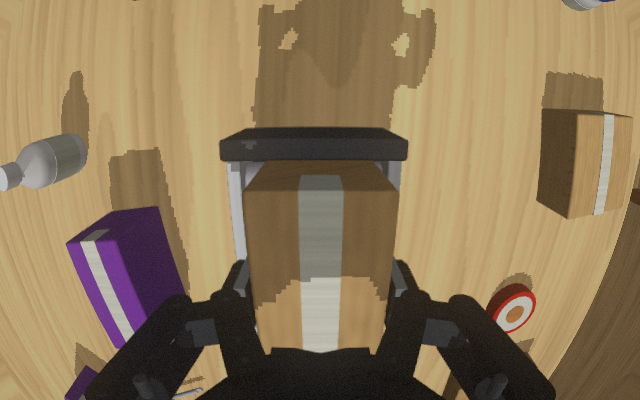

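servo_tool(
  delta_pos=[
    [0,-0.02,0],
    [0,-0.04,0],
    [0,-0.04,0],
    [0,-0.03,0],
    [0,0,0],
  ],
  dr=[
    [0,0,0],
    [0,0,0],
    [0,0,0],
    [0,0,0],
    [0,0,0],
  ],
  grip=[0.5,0.5,0.5,0.5,0.5],
)

```text
t: 13.68
tool_pos: [0.5504, -0.015, 0.2424]
tool_rot: [-1.224, 1.174, -1.183]
contact_force: [1.0, 0.5, -4.0]
opening: 0.0577
```

```bash
python3 go.py .4525 .1 .23 -.065; python3 look.py 13 wrist side
```

```text
t 13.68 pos [ 0.5504 -0.015   0.2424] F [ 1.   0.5 -4. ] open 0.0577 q [-0.16 -0.13  1.79 -0.    1.47 -0.2 ]
tool axes in world (cols)
 [[ 0.041  0.007  0.999]
 [-0.999 -0.001  0.041]
 [ 0.001 -1.     0.007]]
dr tool deg [-0.38  6.06  0.06] after-turn delta tool [-0.1084  0.0124 -0.1052]
dr tool deg [ 9.0000e-02 -1.7394e+02  5.7000e-01] after-turn delta tool [0.1084 0.0124 0.1052]
delta world [-0.0979  0.115  -0.0124] now-tool delta [-0.1189  0.0116 -0.0932]
```

View pics/wrist13.png

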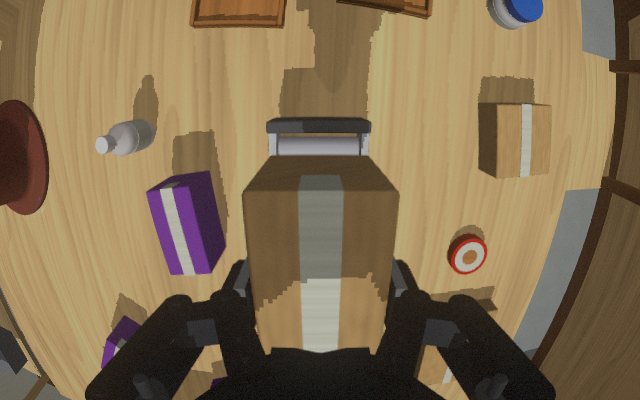

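View pics/side13.png

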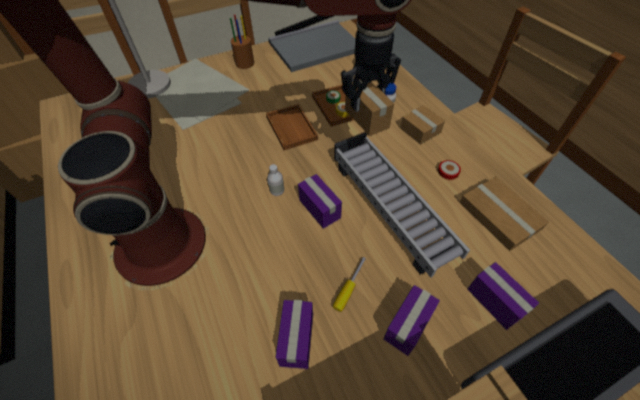

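servo_tool(
  delta_pos=[
    [-0.03,0,-0.035],
    [-0.035,0,-0.037],
    [-0.035,0,-0.032],
    [-0.025,0,0],
    [0,0,0],
  ],
  dr=[
    [-0.3,3,0],
    [0,3,0],
    [0,0,0],
    [0,0,0],
    [0,0,0],
  ],
  grip=[0.5,0.5,0.5,0.5,0.5],
)

```text
t: 14.4
tool_pos: [0.4391, 0.1142, 0.226]
tool_rot: [-1.195, 1.28, -1.248]
contact_force: [-1.4, -0.2, -2.9]
opening: 0.0573
```

```bash
python3 go.py .452 .234 .2 -.065; python3 look.py 14 wrist
python3 - <<'E'
from station import ctrl
from h import *
p=ctrl.camera_params("wrist"); print(p["eye"])
for e in ctrl.masks_of("wrist","tray"):
    ex=e["extent"]; print(round(e["score"],2),ex)
    if ex[0]<320: print(fit([(p,e["pixels"],True)],[(.112,.162,0,.02)],(.452,.234,[-.1,.05])))
E
```

```text
t 14.4 pos [0.4391 0.1142 0.226 ] F [-1.4 -0.2 -2.9] open 0.0573 q [ 0.09 -0.35  2.    0.    1.51  0.16]
tool axes in world (cols)
 [[-0.069 -0.027  0.997]
 [-0.998  0.001 -0.069]
 [ 0.001 -1.    -0.027]]
dr tool deg [ 1.53 -0.25  0.06] after-turn delta tool [-0.1204  0.026   0.0051]
dr tool deg [-9.0000e-02  1.7973e+02  2.3900e+00] after-turn delta tool [ 0.1204  0.026  -0.0051]
delta world [ 0.0129  0.1198 -0.026 ] now-tool delta [-0.1204  0.0257  0.0052]
[0.44820953 0.19716018 0.35420464]
0.7 [273.0, 0.0, 380.8, 135.8]
(array([ 0.45077868,  0.23756511, -0.05787448]), np.float64(0.010967674223341772))
```

View pics/wrist14.png

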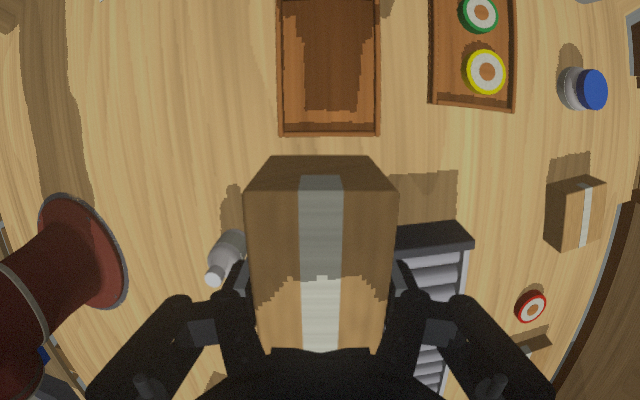

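Run:
```python
from station import ctrl
from h import *
from scipy.optimize import least_squares
import cv2
o=ctrl.get_obs(); p=ctrl.camera_params("wrist")
Rm=R.from_rotvec(o["tool_rot"]).as_matrix(); tp=o["tool_pos"]
# tool: x=-y world (carton length), y=down, z=+x world(width). front face at tool x=-55
uv=np.array([(243,195),(398,192),(271,156),(368,156)],float)
def P(v):
    cx,cy,cz,a=v  # cy: depth of underside below TCP
    L=np.array([(-.055,cy-.072,-.029),(-.055,cy-.072,.029),(-.055,cy,-.029),(-.055,cy,.029)])
    c,s=np.cos(a),np.sin(a); L=np.c_[c*L[:,0]+s*L[:,2]+cx,L[:,1],-s*L[:,0]+c*L[:,2]+cz]
    return L@Rm.T+tp
r=least_squares(lambda v:(proj(p,P(v),True)-uv).ravel(),[0,.045,0,0]); print(np.round(r.x,4),np.round(r.fun,2))
im=cv2.imread("pics/wrist14.png"); cv2.imwrite("pics/w14z.png",cv2.resize(im[130:230,220:420],None,fx=4,fy=4,interpolation=cv2.INTER_CUBIC))
```

```text
[ 0.0051  0.0515  0.0006 -0.0144] [-0.43 -0.84 -0.23  0.01  0.26  1.35  0.78 -0.03]
```

View pics/w14z.png

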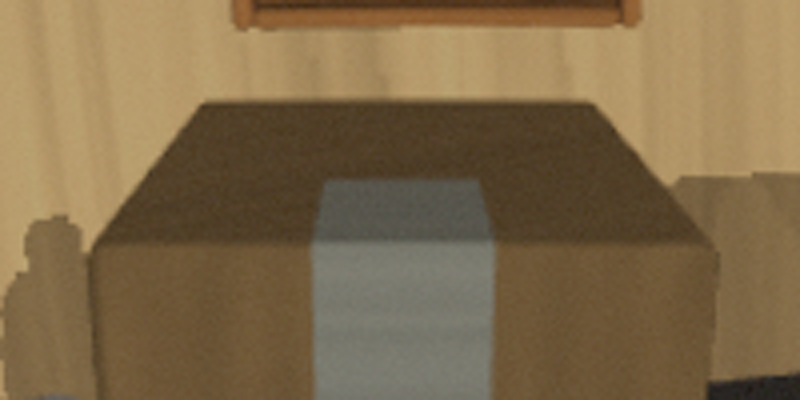

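```bash
python3 - <<'E'
from station import ctrl
from h import *
from scipy.optimize import least_squares
o=ctrl.get_obs(); p=ctrl.camera_params("wrist")
Rm=R.from_rotvec(o["tool_rot"]).as_matrix(); tp=o["tool_pos"]
uv=np.array([(243.7,190.5),(398.2,190.7),(270.2,155.6),(369.2,155.6)],float)
def P(v):
    cx,cy,cz,a=v
    L=np.array([(-.055,cy-.072,-.029),(-.055,cy-.072,.029),(-.055,cy,-.029),(-.055,cy,.029)])
    c,s=np.cos(a),np.sin(a); L=np.c_[c*L[:,0]+s*L[:,2]+cx,L[:,1],-s*L[:,0]+c*L[:,2]+cz]
    return L@Rm.T+tp
r=least_squares(lambda v:(proj(p,P(v),True)-uv).ravel(),[0,.045,0,0]); print(np.round(r.x,4),np.round(r.fun,2))
E
python3 go.py .4505 .2375 .15 -.06
```

```text
[ 0.0044  0.0519 -0.      0.0008] [-0.62  0.25 -0.16  0.16  1.4  -0.36 -0.2  -0.28]
t 14.5 pos [0.4396 0.1129 0.2262] F [-0.2  0.2 -4. ] open 0.0575 q [ 0.09 -0.35  2.    0.    1.51  0.16]
tool axes in world (cols)
 [[-0.071 -0.027  0.997]
 [-0.997  0.    -0.071]
 [ 0.002 -1.    -0.027]]
dr tool deg [ 1.52 -0.66  0.09] after-turn delta tool [-0.125   0.0762  0.0034]
dr tool deg [-1.4000e-01  1.7933e+02  2.3900e+00] after-turn delta tool [ 0.125   0.0762 -0.0034]
delta world [ 0.0109  0.1246 -0.0762] now-tool delta [-0.1251  0.076   0.004 ]
```

servo_tool(
  delta_pos=[
    [-0.04,0,0.004],
    [-0.045,0.01,0],
    [-0.035,0.025,0],
    [-0.006,0.03,0],
    [0,0,0],
  ],
  dr=[
    [1.5,-0.6,0],
    [0,0,0],
    [0,0,0],
    [0,0,0],
    [0,0,0],
  ],
  grip=[0.5,0.5,0.5,0.5,0.5],
)

```text
t: 15.12
tool_pos: [0.4541, 0.2364, 0.1563]
tool_rot: [-1.182, 1.26, -1.263]
contact_force: [-0.5, -1.0, -3.8]
opening: 0.0572
```

```bash
python3 go.py .4505 .239 .1 -.06; python3 look.py 15 scene side
python3 - <<'E'
from station import ctrl
from h import *
o=ctrl.get_obs(); z=o["tool_pos"][2]
vs=[]
for n,q in (("scene",None),("side",None)):
    p=ctrl.camera_params(n)
    uv=proj(p,np.array([o["tool_pos"]+[0,-.02,-.03]]))[0].astype(int); print(n,uv)
    for e in ctrl.masks_of(n,"carton"):
        ex=e["extent"]
        if ex[0]<uv[0]<ex[2] and ex[1]<uv[1]<ex[3]: print(round(e["score"],2),ex); vs.append((p,e["pixels"],False)); break
for k in (.047,.052):
  for v in [vs]+[[a] for a in vs]:
    x,f=fit(v,[(.058,.11,z-k,z-k+.072)],(.45,.235,[-.06])); print(k,np.round(x,4),round(f,3), "minus tcp",np.round(x[:2]-o["tool_pos"][:2],4))
import cv2
for n,b in (("scene",(340,500,120,240)),("side",(230,390,60,180))):
    im=cv2.imread(f"pics/{n}15.png")[b[2]:b[3],b[0]:b[1]]; cv2.imwrite(f"pics/{n}15z.png",cv2.resize(im,None,fx=4,fy=4,interpolation=cv2.INTER_CUBIC))
E
```

```text
t 15.12 pos [0.4541 0.2364 0.1563] F [-0.5 -1.  -3.8] open 0.0572 q [ 0.34 -0.15  1.96 -0.    1.34  0.41]
tool axes in world (cols)
 [[-0.069 -0.003  0.998]
 [-0.998 -0.005 -0.069]
 [ 0.005 -1.    -0.003]]
dr tool deg [ 0.16 -0.54  0.31] after-turn delta tool [-0.0024  0.0563 -0.0037]
dr tool deg [ -0.49 179.45   0.25] after-turn delta tool [0.0024 0.0563 0.0037]
delta world [-0.0036  0.0026 -0.0563] now-tool delta [-0.0027  0.0563 -0.0036]
scene [413 148]
0.96 [394.0, 122.6, 436.9, 159.6]
side [292  96]
0.65 [274.5, 67.4, 304.9, 110.2]
0.047 [ 0.4552  0.2276 -0.1635] 0.442 minus tcp [-0.001  -0.0091]
0.047 [ 0.457   0.2278 -0.0176] 0.211 minus tcp [ 0.0007 -0.0089]
0.047 [ 0.457   0.2325 -0.1856] 0.194 minus tcp [ 0.0007 -0.0042]
0.052 [ 0.4553  0.2291 -0.1468] 0.449 minus tcp [-0.001  -0.0076]
0.052 [ 0.4496  0.2356 -0.0795] 0.209 minus tcp [-0.0067 -0.0011]
0.052 [ 0.4588  0.2303 -0.2346] 0.188 minus tcp [ 0.0025 -0.0064]
```

View pics/scene15z.png

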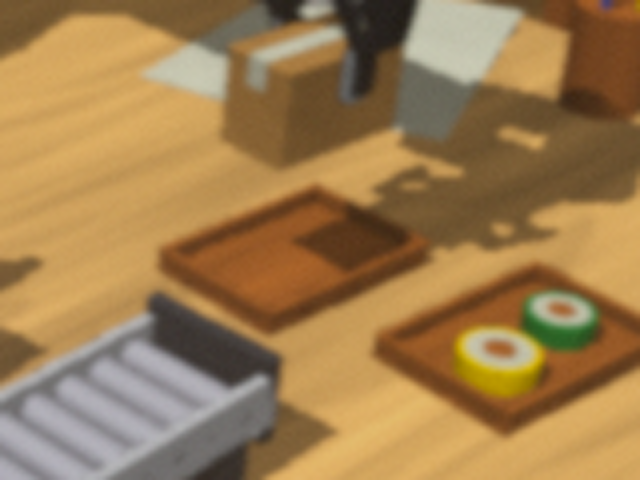

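View pics/side15z.png

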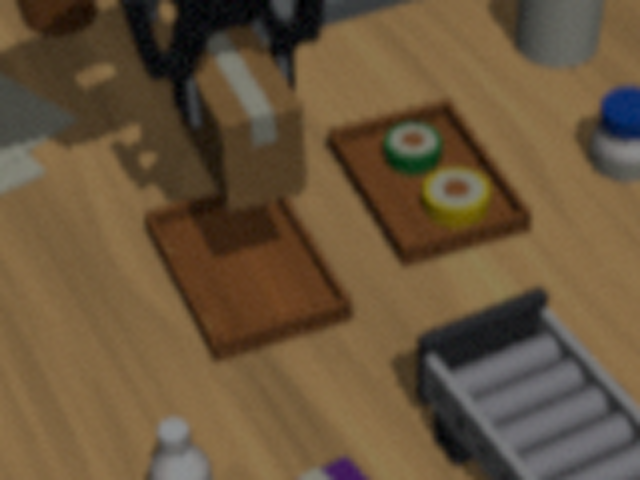

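Run:
```python
from station import ctrl
from h import *
from scipy.optimize import least_squares
o=ctrl.get_obs(); tp=o["tool_pos"]
ps,pd=ctrl.camera_params("scene"),ctrl.camera_params("side")
# corners: (localx,localy,up)
S=[((.029,-.055,0),(410,161.5)),((-.029,-.055,0),(395.7,153.7)),((-.029,-.055,.072),(397,133)),((.029,-.055,.072),(413,139.5))]
D=[((.029,-.055,0),(305.5,109)),((-.029,-.055,0),(286,112)),((-.029,-.055,.072),(284,96)),((.029,-.055,.072),(305.3,88))]
def res(v,parts=(0,1)):
    x,y,z,a=v; out=[]
    for i,(p,L) in enumerate(((ps,S),(pd,D))):
        if i not in parts: continue
        l=np.array([q for q,_ in L]); c,s=np.cos(a),np.sin(a)
        W=np.c_[x+c*l[:,0]-s*l[:,1],y+s*l[:,0]+c*l[:,1],z+l[:,2]]
        out.append((proj(p,W)-np.array([u for _,u in L])).ravel())
    return np.concatenate(out)
for parts in ((0,1),(0,),(1,)):
    r=least_squares(res,[.45,.235,.105,-.07],kwargs=dict(parts=parts)); print(parts,np.round(r.x,4),"minus tcp",np.round(r.x[:3]-tp,4),np.round(r.fun,1))
```

```text
(0, 1) [ 0.4527  0.2374  0.1054 -0.0687] minus tcp [-0.0044  0.0003 -0.0562] [-0.1  2.3 -0.8  2.1 -0.  -1.3 -0.4 -0.4  0.1 -0.2  0.2  2.1 -0.2 -3.6
 -0.9 -0.9]
(0,) [0.3676 0.3364 0.0462 0.0117] minus tcp [-0.0894  0.0994 -0.1154] [ 0.2 -0.3 -0.1  0.8  0.5 -0.1 -0.5 -0.4]
(1,) [ 0.4757  0.2916  0.0583 -0.0959] minus tcp [ 0.0186  0.0545 -0.1033] [-0.3  0.   0.9  1.7  0.7 -2.5 -1.3  0.9]
```

```bash
python3 go.py .4505 .239 .1 -.06|tail -8; python3 go.py .4505 .239 .1 -.06|sed -n 1p
```

```text
t 15.32 pos [0.4571 0.2371 0.1616] F [ 0.1  0.7 -3.1] open 0.0575 q [ 0.34 -0.15  1.95 -0.    1.33  0.41]
tool axes in world (cols)
 [[-0.07   0.006  0.997]
 [-0.998 -0.002 -0.07 ]
 [ 0.001 -1.     0.006]]
dr tool deg [-0.37 -0.6   0.08] after-turn delta tool [-0.0015  0.0616 -0.0067]
dr tool deg [-1.200e-01  1.794e+02 -5.800e-01] after-turn delta tool [0.0015 0.0616 0.0067]
delta world [-0.0066  0.0019 -0.0616] now-tool delta [-0.0015  0.0615 -0.0071]
t 15.32 pos [0.4571 0.2371 0.1616] F [ 0.1  0.7 -3.1] open 0.0575 q [ 0.34 -0.15  1.95 -0.    1.33  0.41]
```

servo_tool(
  delta_pos=[
    [-0.002,0.01,-0.006],
    [0,0.02,0],
    [0,0.02,0],
    [0,0,0],
    [0,0,0],
  ],
  dr=[
    [-0.3,-0.6,0],
    [0,0,0],
    [0,0,0],
    [0,0,0],
    [0,0,0],
  ],
  grip=[0.5,0.5,0.5,0.5,0.5],
)

```text
t: 15.95
tool_pos: [0.4533, 0.2391, 0.1147]
tool_rot: [-1.172, 1.249, -1.257]
contact_force: [-0.6, -0.8, -2.8]
opening: 0.0576
```

```bash
python3 look.py 16 wrist side; python3 go.py .451 .239 .06 -.06;  python3 - <<'E'
import cv2
im=cv2.imread("pics/side16.png")
cv2.imwrite("pics/s16z.png",cv2.resize(im[60:180,230:390],None,fx=4,fy=4,interpolation=cv2.INTER_CUBIC))
E
```

```text
t 16.05 pos [0.4533 0.2391 0.1146] F [ 0.3  0.1 -3.1] open 0.0575 q [ 0.34 -0.1   1.99 -0.    1.24  0.4 ]
tool axes in world (cols)
 [[-0.061  0.008  0.998]
 [-0.998  0.002 -0.061]
 [-0.002 -1.     0.008]]
dr tool deg [-0.47 -0.06 -0.12] after-turn delta tool [ 0.0003  0.0546 -0.0023]
dr tool deg [  0.19 179.94  -0.74] after-turn delta tool [-0.0003  0.0546  0.0023]
delta world [-0.0023 -0.0001 -0.0546] now-tool delta [ 0.0004  0.0546 -0.0027]
```

View pics/wrist16.png

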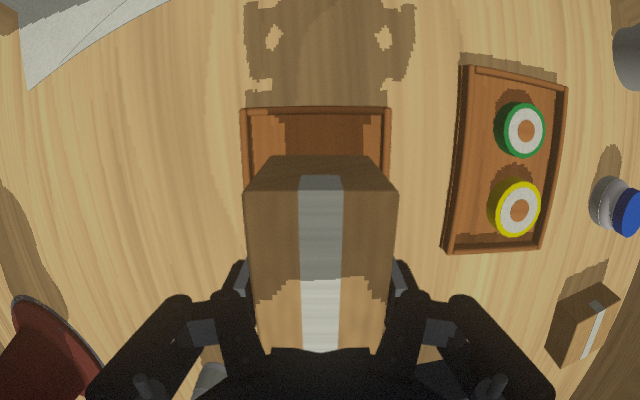

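View pics/s16z.png

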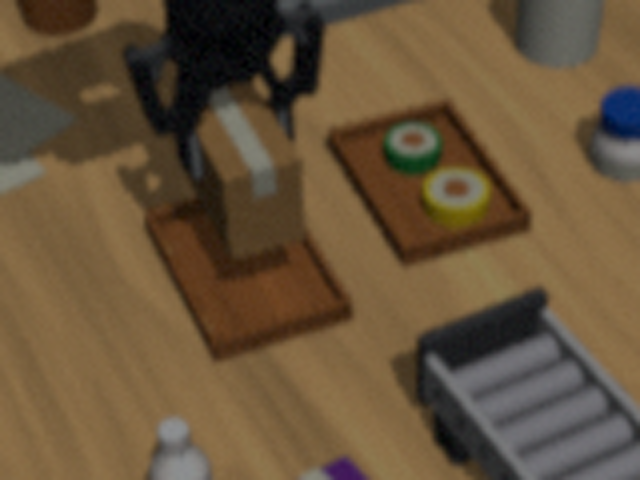

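Run:
```python
from station import ctrl
from h import *
p=ctrl.camera_params("wrist")
a=ray(p,(241,109),.02,True);b=ray(p,(391,107),.02,True);print(a,b,np.linalg.norm(a-b))
yaw=np.arctan2(b[1]-a[1],b[0]-a[0]);m=(a+b)/2;print(yaw,m-.081*np.array([-np.sin(yaw),np.cos(yaw),0]))
```

```text
[0.40149032 0.32034995 0.02      ] [0.51006666 0.31487502 0.02      ] 0.1087142919140519
-0.050381988461203744 [0.45169927 0.23671527 0.02      ]
```

servo_tool(
  delta_pos=[
    [0,0.015,-0.002],
    [0,0.015,0],
    [0,0.01,0],
    [0,0.004,0],
    [0,0.002,0],
  ],
  dr=[
    [-0.4,0,-0.1],
    [0,0,0],
    [0,0,0],
    [0,0,0],
    [0,0,0],
  ],
  grip=[0.5,0.5,0.5,0.5,0.5],
)

```text
t: 16.68
tool_pos: [0.4516, 0.2394, 0.0659]
tool_rot: [-1.178, 1.253, -1.254]
contact_force: [0.1, 0.0, -4.2]
opening: 0.0577
```

```bash
python3 go.py .4515 .2385 .055 -.055; python3 look.py 17 side scene;  python3 - <<'E'
import cv2
im=cv2.imread("pics/side17.png")
cv2.imwrite("pics/s17z.png",cv2.resize(im[60:180,230:390],None,fx=4,fy=4,interpolation=cv2.INTER_CUBIC))
im=cv2.imread("pics/scene17.png")
cv2.imwrite("pics/c17z.png",cv2.resize(im[120:240,340:500],None,fx=4,fy=4,interpolation=cv2.INTER_CUBIC))
E
```

```text
t 16.68 pos [0.4516 0.2394 0.0659] F [ 0.1  0.  -4.2] open 0.0577 q [ 0.34 -0.03  2.02 -0.    1.16  0.4 ]
tool axes in world (cols)
 [[-0.061  0.001  0.998]
 [-0.998  0.    -0.061]
 [-0.    -1.     0.001]]
dr tool deg [-0.08 -0.34 -0.03] after-turn delta tool [ 0.0009  0.0109 -0.    ]
dr tool deg [ 4.0000e-02  1.7966e+02 -1.2000e-01] after-turn delta tool [-0.0009  0.0109  0.    ]
delta world [-0.0001 -0.0009 -0.0109] now-tool delta [ 0.0009  0.0109 -0.    ]
```

View pics/s17z.png

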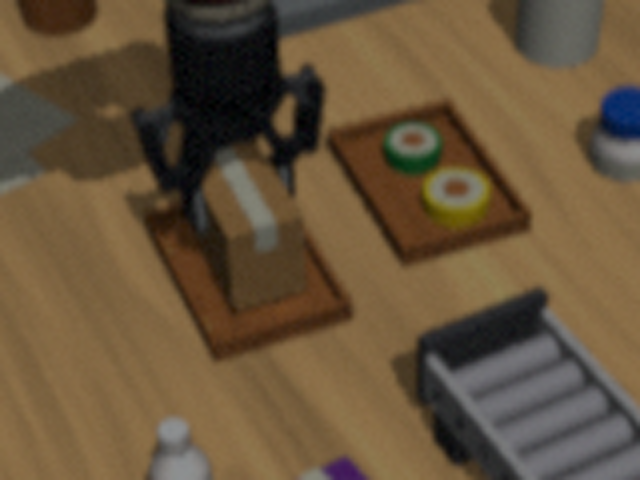

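View pics/c17z.png

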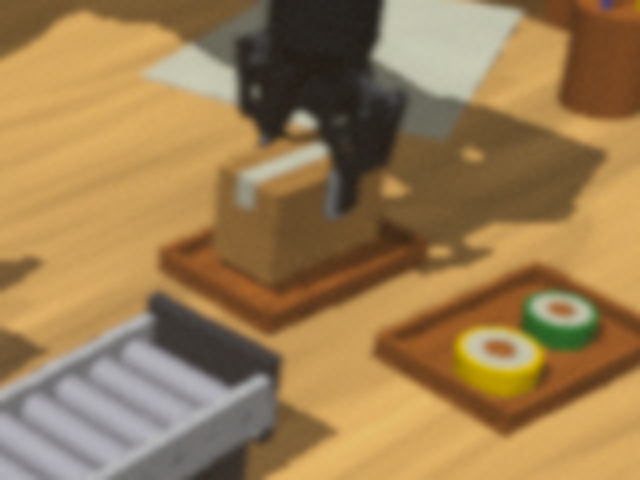

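Run:
```python
from station import ctrl
from h import *
ps,pd=ctrl.camera_params("scene"),ctrl.camera_params("side")
for z in (.014,.018):
    print(z,"side",[np.round(ray(pd,u,z)[:2],4) for u in ((288.75,137),(306.5,133.2))],"scene",[np.round(ray(ps,u,z)[:2],4) for u in ((408,191),(393.7,183))])
c,s=np.cos(-.06),np.sin(-.06)
for dx in (-.029,.029): print("expected if centred",.4515+c*dx+s*.055,.237+s*dx-c*.055)
# tray outer near corners from both views, z=.02
print([np.round(ray(pd,u,.02)[:2],4) for u in ((230+219/4,60+348/4),(230+350/4,60+305/4))])
for dx in (-.056,.056): print("tray corner exp",.4515+c*dx+s*.081,.237+s*dx-c*.081)
```

```text
0.014 side [array([0.422 , 0.1898]), array([0.4765, 0.1806])] scene [array([0.4737, 0.1903]), array([0.4176, 0.1923])]
0.018 side [array([0.4206, 0.1857]), array([0.4748, 0.1766])] scene [array([0.4777, 0.1851]), array([0.4221, 0.1871])]
expected if centred 0.41925416398550963 0.18383792649146766
expected if centred 0.4771497953017515 0.18036001411565986
[array([0.3928, 0.1506]), array([0.4974, 0.1477])]
tray corner exp 0.39074368523879355 0.15950374062809736
tray corner exp 0.5025421457115364 0.15278777190239956
```

servo_tool(
  delta_pos=[
    [0.002,0.003,0],
    [0,0.003,0],
  ],
  dr=[
    [0,-0.2,0],
    [0,0,0],
  ],
  grip=[0.5,0.5],
)

```text
t: 17.02
tool_pos: [0.4522, 0.2376, 0.0609]
tool_rot: [-1.178, 1.249, -1.252]
contact_force: [-0.2, 0.2, -2.8]
opening: 0.058
```

servo_tool(
  delta_pos=[
    [0,0.002,0],
    [0,0.002,0],
  ],
  dr=[
    [0,0,0],
    [0,0,0],
  ],
  grip=[0.5,0.5],
)

```text
t: 17.27
tool_pos: [0.4524, 0.2376, 0.0568]
tool_rot: [-1.178, 1.249, -1.252]
contact_force: [-1.1, -0.0, -3.4]
opening: 0.0573
```

servo_tool(
  delta_pos=[
    [0,0.0015,0],
    [0,0.0015,0],
  ],
  dr=[
    [0,0,0],
    [0,0,0],
  ],
  grip=[0.5,0.5],
)

```text
t: 17.52
tool_pos: [0.4525, 0.2376, 0.0536]
tool_rot: [-1.178, 1.249, -1.252]
contact_force: [-1.2, 0.1, -2.6]
opening: 0.0577
```

servo_tool(
  delta_pos=[
    [0,0.0015,0],
  ],
  dr=[
    [0,0,0],
  ],
  grip=[0.5],
)

```text
t: 17.65
tool_pos: [0.4525, 0.2377, 0.0533]
tool_rot: [-1.179, 1.249, -1.252]
contact_force: [-7.1, -1.9, 12.5]
opening: 0.0573
```

servo_tool(
  delta_pos=[
    [0,0,0],
    [0,0,0],
  ],
  dr=[
    [0,0,0],
    [0,0,0],
  ],
  grip=[0.5,0.5],
  grip_force=20,
)

```text
t: 17.9
tool_pos: [0.4529, 0.2379, 0.0535]
tool_rot: [-1.178, 1.249, -1.252]
contact_force: [1.2, -0.0, -3.6]
opening: 0.0575
```

```bash
python3 go.py .4515 .2375 .053 -.055; python3 look.py 18 side scene wrist;  python3 - <<'E'
import cv2,numpy as np
im=cv2.imread("pics/side18.png");im2=cv2.imread("pics/scene18.png")
a=cv2.resize(im[80:170,250:340],None,fx=4.4,fy=4.4,interpolation=cv2.INTER_CUBIC);b=cv2.resize(im2[130:220,370:460],None,fx=4.4,fy=4.4,interpolation=cv2.INTER_CUBIC)
cv2.imwrite("pics/m18.png",np.hstack([a,b]))
E
```

```text
t 17.9 pos [0.4529 0.2379 0.0535] F [ 1.2 -0.  -3.6] open 0.0575 q [ 0.34 -0.02  2.02 -0.    1.13  0.4 ]
tool axes in world (cols)
 [[-0.057  0.004  0.998]
 [-0.998  0.001 -0.057]
 [-0.001 -1.     0.004]]
dr tool deg [-0.23 -0.12 -0.08] after-turn delta tool [ 0.0005  0.0005 -0.0013]
dr tool deg [ 1.3000e-01  1.7988e+02 -3.5000e-01] after-turn delta tool [-0.0005  0.0005  0.0013]
delta world [-0.0014 -0.0004 -0.0005] now-tool delta [ 0.0005  0.0005 -0.0013]
```

View pics/m18.png

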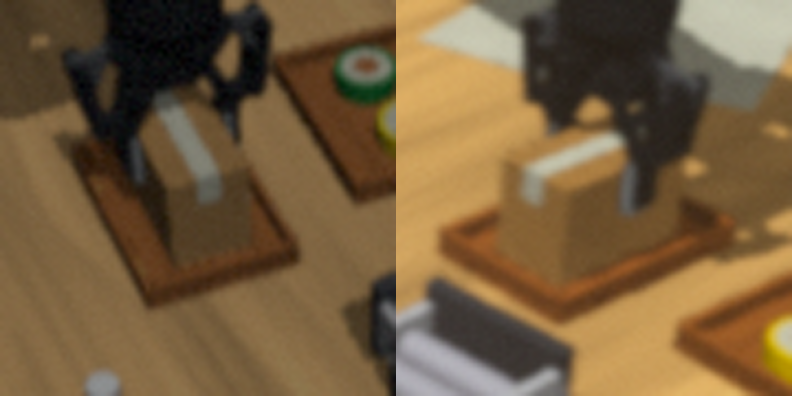

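View pics/wrist18.png

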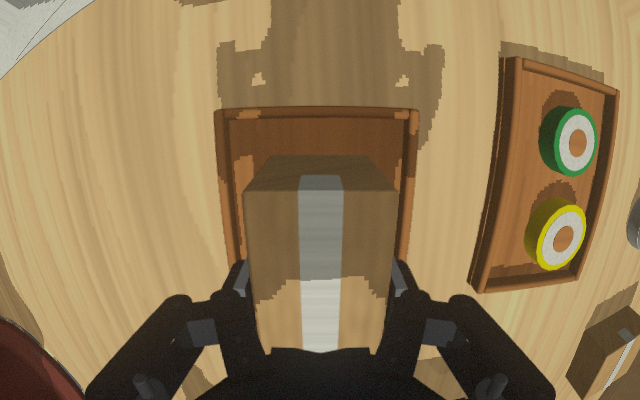

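```bash
python3 - <<'E'
from station import ctrl
from h import *
p=ctrl.camera_params("wrist")
for n,uv,z in (("cart bot L",(269.5,156),.006),("cart bot R",(369.5,156),.006),("rim outer L",(216,109),.02),("rim outer R",(418,109),.02),("rim outL mid",(232,265),.02),("rim outR mid",(410,262),.02)):
    print(n,np.round(ray(p,uv,z,True),4))
E
python3 - <<'E'
import cv2
im=cv2.imread("pics/wrist18.png")
cv2.imwrite("pics/w18z.png",cv2.resize(im[90:290,200:440],None,fx=3,fy=3,interpolation=cv2.INTER_CUBIC))
E
```

```text
cart bot L [0.4264 0.2905 0.006 ]
cart bot R [0.4845 0.2871 0.006 ]
rim outer L [0.4018 0.3211 0.02  ]
rim outer R [0.5096 0.3147 0.02  ]
rim outL mid [0.3973 0.2271 0.02  ]
rim outR mid [0.508  0.2227 0.02  ]
```

View pics/w18z.png

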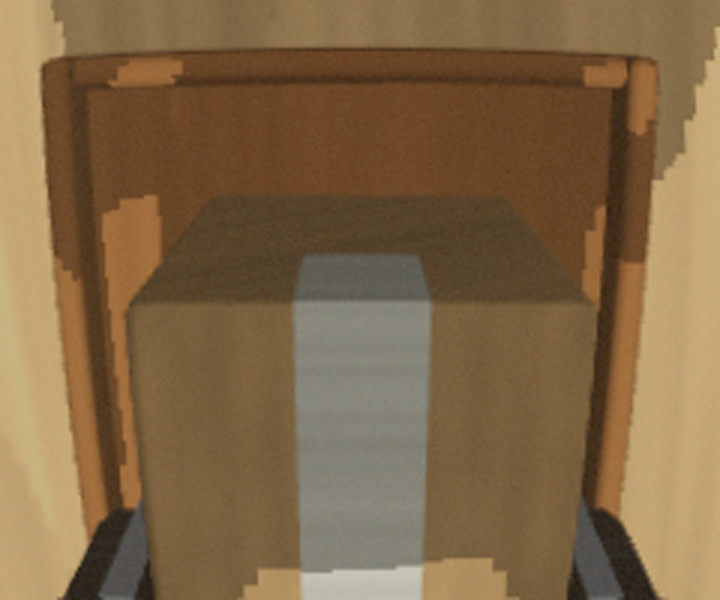

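Run:
```python
from station import ctrl
from h import *
ps,pd=ctrl.camera_params("scene"),ctrl.camera_params("side")
f=lambda u,ox,oy:(ox+u[0]/4.4,oy+u[1]/4.4)
for n,p,ox,oy,pts in (("side",pd,250,80,[((180,262),.006),((250,243),.006),((152,293),.02),((297,243),.02),((78,150),.02)]),
  ("scene",ps,370,130,[((558-396,283),.006),((498-396,256),.006),((562-396,308),.02),((441-396,236),.02),((733-396,226),.02)])):
    for u,z in pts: print(n,u,np.round(ray(p,f(u,ox,oy),z)[:2],4))
```

```text
side (180, 262) [0.4263 0.1848]
side (250, 243) [0.4769 0.1801]
side (152, 293) [0.3929 0.1524]
side (297, 243) [0.4994 0.1516]
side (78, 150) [0.4026 0.3092]
scene (162, 283) [0.4752 0.1847]
scene (102, 256) [0.4278 0.1801]
scene (166, 308) [0.5101 0.1471]
scene (45, 236) [0.4018 0.1527]
scene (337, 226) [0.5159 0.306 ]
```

servo_tool(
  delta_pos=[
    [0,0.0012,0],
    [0,0,0],
    [0,0,0],
    [0,0,0],
  ],
  dr=[
    [0,0,0],
    [0,0,0],
    [0,0,0],
    [0,0,0],
  ],
  grip=[0.5,0.75,0.9,1],
)

```text
t: 18.55
tool_pos: [0.4543, 0.2384, 0.0545]
tool_rot: [-1.176, 1.248, -1.252]
contact_force: [0.1, 0.9, 0.1]
opening: 0.0851
```

servo_tool(
  delta_pos=[
    [0,-0.02,0],
    [0,-0.04,0],
    [0,-0.06,0],
    [0,-0.06,0],
    [0,0,0],
  ],
  dr=[
    [0,0,0],
    [0,0,0],
    [0,0,0],
    [0,0,0],
    [0,0,0],
  ],
  grip=[1,1,1,1,1],
)

```text
t: 19.18
tool_pos: [0.4528, 0.2377, 0.2391]
tool_rot: [-1.177, 1.248, -1.252]
contact_force: [1.2, 1.0, -0.0]
opening: 0.0852
```

```bash
python3 go.py .45 .1 .25 -.055|head -1; python3 look.py 19 wrist side scene
python3 - <<'E'
from station import ctrl
from h import *
import cv2
for n in ("wrist","side","scene"):
    p=ctrl.camera_params(n); f=n=="wrist"
    uv=proj(p,np.array([[.4515,.237,.05]]),f)[0]
    for l,dm in (("carton",[(.058,.11,.006,.078)]),("tray",[(.112,.162,0,.02),(.058,.11,.006,.078)])):
        for e in ctrl.masks_of(n,l):
            ex=e["extent"]
            if ex[0]-3<uv[0]<ex[2]+3 and ex[1]-3<uv[1]<ex[3]+3:
                m=e["pixels"]
                if l=="carton": mc=m
                else: m=m|mc
                print(n,l,round(e["score"],2),ex,fit([(p,m,f)],dm,(.451,.237,[-.06]))); break
a=cv2.imread("pics/side19.png")[60:180,230:350];b=cv2.imread("pics/scene19.png")[120:240,360:480]
cv2.imwrite("pics/m19.png",np.hstack([cv2.resize(i,None,fx=3.3,fy=3.3,interpolation=cv2.INTER_CUBIC) for i in (a,b)]))
E
```

```text
t 19.18 pos [0.4528 0.2377 0.2391] F [ 1.2  1.  -0. ] open 0.0852 q [ 0.34 -0.22  1.88 -0.    1.48  0.4 ]
wrist carton 0.76 [285.6, 124.6, 351.2, 238.0] (array([ 0.44726086,  0.2357802 , -0.04658149]), np.float64(0.08307104714078584))
wrist tray 0.8 [265.7, 100.7, 369.2, 236.3] (array([ 0.44459754,  0.23723423, -0.06107417]), np.float64(0.05265903924272353))
side carton 0.96 [276.1, 96.3, 307.9, 142.1] (array([ 0.45335677,  0.23615699, -0.06693222]), np.float64(0.059970745977571904))
side tray 0.78 [266.7, 111.7, 317.6, 151.0] (array([ 0.45102641,  0.23808197, -0.08930238]), np.float64(0.065960795535842))
scene carton 0.7 [391.5, 155.6, 437.2, 193.3] (array([ 0.45211947,  0.23523967, -0.06108329]), np.float64(0.03975993998499627))
scene tray 0.66 [382.9, 173.9, 447.5, 202.5] (array([ 0.4502684 ,  0.23767951, -0.06163296]), np.float64(0.06453588048003922))
```

View pics/m19.png

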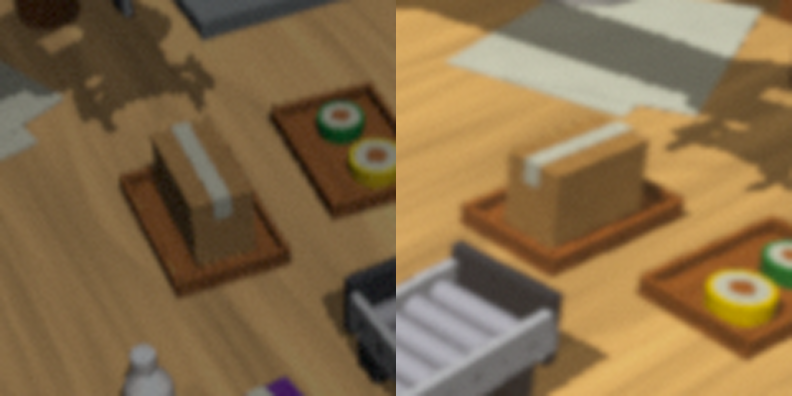

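View pics/wrist19.png

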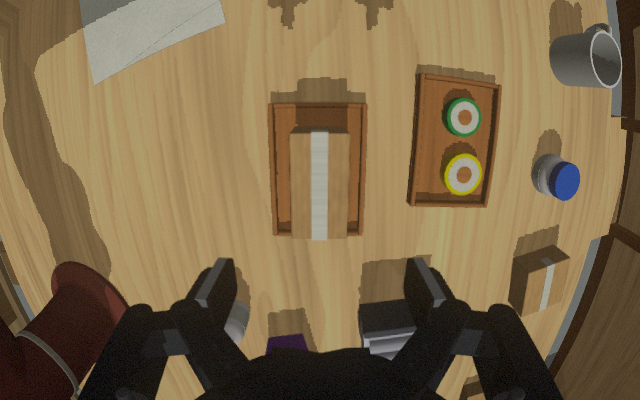

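In all three views the carton stands flat in the tray, about 2 mm from its middle, and the gripper is clear of it. I hand in the job.

```bash
python3 -c "
from station import ctrl
print(ctrl.finish_job())"
```

```text
the job is handed in; nothing more can be done
None
```

The carton was rolled to the end stop, lifted off there and set down in the empty tray, and the job was handed in at about 19.5 s. No verdict was given.

- **Rolling:** I pushed the carton along the rollers from behind. After the first push a wrist-camera view showed a gap of about 3–5 mm to the stop, so it had rolled back slightly. I pushed again to an 11 N contact and backed off slowly; the next picture showed no gap.
- **Before the lift:** While the gripper was closing at the stop, the tool rose about 1 cm. I could not tell whether that happened before the pads gripped. The height at set-down later matched a carton still on the rollers when gripped.
- **Placing:** I lowered it until the force rose to about 12 N. After one small settling move I opened the gripper and withdrew straight up.
- **Last checks:** In all three cameras the carton stands flat in the tray. Measured against the tray in the same picture, it is about 2–3 mm off centre in x and 1.5–2.5 mm in y, and square to within about 1.5°. The tool force was near zero with the gripper 24 cm up.
- **Disagreements:** Just before release, single-view estimates of the carton's position along the tray differed by up to about 9 mm, so I aimed between them.

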